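# Run a set of chair casters through the packing chute and hold its sprung gate open

### The job

Take the scoop pan with the black handle off the scale, tip its five casters into the packing chute while the chute's gate is shut, and put the empty pan back on the scale's plate. Then lift the gate (its hand lever is on the robot's side) so that all five casters run out into the carton, and keep holding it open at 60 degrees so that I can see that the chute is clear: it springs shut when let go, so finish while still holding it. Leave the chair parts and tools around alone.

Things in the scene. Friction and masses are not known exactly. Their poses are not given: they have to be found in the camera images.
- chute: packing chute, fixed: straight open-topped smooth steel trough on a grey frame. Origin on the bench; +y = the way parts run, -x side faces the robot. Floor slopes 32 deg, from height 161 mm at the open upper end (y -90 mm, no end wall) to 55 mm at the lip (y +80 mm). Inside width 160 mm between 3 mm side cheeks, top edge 182 to 188 mm high; frame legs out to x +-102 mm
- chute_in (a point): point on the chute's floor half-way across, in its upper part (chute x 0, y -45 mm, height 133 mm); axes as the chute's
- gate (a joint): opening angle of the chute's gate in rad: 0 shut (hanging upright across the trough), 1.05 = 60 deg, stop at 1.5. Steel flap 156 mm wide, 92 mm tall, hinged along its top edge; swings outward and up, towards the chute's +y. A spring shuts it when let go: about 3 N at the lever's grip to start it, 5 to 6 N at 60 deg
- gate_hinge (a point): point on the gate's hinge axis half-way across (chute x 0, y +55 mm, height 165 mm); the axis runs along the chute's x
- gate_grip (a point): middle of the round black grip of the gate's hand lever, 18 mm diameter, 66 mm long along the chute's x, outside the trough on the robot's side (137 mm in -x of the hinge point). 100 mm from the hinge axis; gate shut, the lever points to +y, 30 deg below level (grip 115 mm high); at 60 deg, 30 deg above level (215 mm high). Free all round; may turn between fingers. Axes turn with the gate
- carton: open cardboard carton under the chute's lip, fixed: outside 200 mm across (its x) by 230 mm along the run (its y), walls 4 mm thick; 45 mm high at the chute side, 75 mm at the sides, 85 mm at the far side. Origin at the centre of its underside
- scale: white counting scale, fixed: body 200 x 210 mm, keypad strip on the robot's side (-x). Origin on the bench at its centre
- scale_plate (a point): centre of the top of the scale's steel weighing plate (170 x 180 mm), 60 mm above the bench
- pan: steel scoop pan on the scale, loose, about 0.26 kg, 3 mm sheet. Origin at the underside, mid-width. Floor from y -75 mm (back) to +95 mm (open spout, no front wall), 146 mm wide, narrowing from y +30 mm to 136 mm at the spout; side walls 32 mm (26 at the spout), back wall 50 mm high. Stands on the plate with the spout (+y) roughly towards the chute
- pan_grip (a point): where to hold the pan: upright black handle plate on its back, 12 mm thick (pan's y), 76 mm wide (x), its top 102 mm above the pan's underside. This point is mid-thickness and mid-width, 81 mm behind the pan's origin (-y), 83 mm above its underside; free space on both sides (casters lie below, tops 41 mm high). Axes as the pan's
- caster1_mid (a point): office-chair caster, loose, in the pan at the start: twin wheel 40 mm across, 38 mm wide, grey tread, white hub discs, black hood, 11 mm steel stem standing 17 mm past the rim; about 45 g. This point is the middle of the wheel. Slides on the smooth steel of pan and chute on slopes above about 15 deg
- caster2_mid (a point): another caster of the same kind; middle of its wheel
- caster3_mid (a point): another caster of the same kind; middle of its wheel
- caster4_mid (a point): another caster of the same kind; middle of its wheel
- caster5_mid (a point): another caster of the same kind; middle of its wheel
- tape_roll: bystander, to be left alone: roll of packing tape, 92 mm across, 48 mm high, in front of the chute on the robot's side
- hex_key: bystander, to be left alone: steel hex key, 110 mm, beyond the chute
- screwdriver: bystander, to be left alone: screwdriver lying on the robot's side of the carton
Things that resemble listed ones, but are neither listed nor needed, are in the scene too. What is shaped like the part that bears caster2_mid but orange or turquoise is not meant.

How it is judged:
On the way, in this order (a step that is already met when the one before it is completed fails the run):
1. all five casters lie in the chute behind the shut gate, out of the pan (x of caster1_mid in the frame of chute between -0.083 and 0.083 m and y of caster1_mid in the frame of chute between -0.095 and 0.07 m and z of caster1_mid in the frame of chute between 0.06 and 0.23 m and x of caster2_mid in the frame of chute between -0.083 and 0.083 m and y of caster2_mid in the frame of chute between -0.095 and 0.07 m and z of caster2_mid in the frame of chute between 0.06 and 0.23 m and x of caster3_mid in the frame of chute between -0.083 and 0.083 m and y of caster3_mid in the frame of chute between -0.095 and 0.07 m and z of caster3_mid in the frame of chute between 0.06 and 0.23 m and x of caster4_mid in the frame of chute between -0.083 and 0.083 m and y of caster4_mid in the frame of chute between -0.095 and 0.07 m and z of caster4_mid in the frame of chute between 0.06 and 0.23 m and x of caster5_mid in the frame of chute between -0.083 and 0.083 m and y of caster5_mid in the frame of chute between -0.095 and 0.07 m and z of caster5_mid in the frame of chute between 0.06 and 0.23 m and contact force between each of caster1, caster2, caster3, caster4, caster5 and pan below 0.05 N and value of joint gate below 0.12 rad), for 0.2 s.
2. the empty pan stands on the scale's plate again, let go (horizontal distance between pan and scale_plate below 0.05 m and angle between pan's own z axis and vertical below 0.08 rad and z of pan in the frame of scale_plate between -0.006 and 0.008 m and contact force between the fingers and pan below 0.1 N), for 0.2 s.
3. the gate is lifted to about 60 degrees (value of joint gate between 0.872665 and 1.22173 rad), for 0.2 s.
At the end, for the whole second after the job is handed in: The robot is still holding the gate, steady between 50 and 70 degrees open, and neither the pan nor a caster props it; all five casters lie at rest in the carton; the pan stands level on the scale's plate, its origin within 50 mm of the plate's centre, not touched by the fingers (all of step 2 and all of step 3 and velocity of joint gate between -0.1 and 0.1 rad/s and contact force between any of the fingers, the arm and gate above 1.5 N and contact force between each of pan, caster1, caster2, caster3, caster4, caster5 and gate below 0.1 N and x of caster1_mid in the frame of carton between -0.1 and 0.1 m and y of caster1_mid in the frame of carton between -0.116 and 0.116 m and z of caster1_mid in the frame of carton between 0 and 0.085 m and x of caster2_mid in the frame of carton between -0.1 and 0.1 m and y of caster2_mid in the frame of carton between -0.116 and 0.116 m and z of caster2_mid in the frame of carton between 0 and 0.085 m and x of caster3_mid in the frame of carton between -0.1 and 0.1 m and y of caster3_mid in the frame of carton between -0.116 and 0.116 m and z of caster3_mid in the frame of carton between 0 and 0.085 m and x of caster4_mid in the frame of carton between -0.1 and 0.1 m and y of caster4_mid in the frame of carton between -0.116 and 0.116 m and z of caster4_mid in the frame of carton between 0 and 0.085 m and x of caster5_mid in the frame of carton between -0.1 and 0.1 m and y of caster5_mid in the frame of carton between -0.116 and 0.116 m and z of caster5_mid in the frame of carton between 0 and 0.085 m and linear speed of each of caster1, caster2, caster3, caster4, caster5 below 0.03 m/s); the arm keeps its last pose, push and grip.
It fails at once if one of the chair parts or tools around (tape roll, hex key, screwdriver, gas lift, armrests, tilt mechanism) is pushed more than 30 mm (distance of any of tape_roll, hex_key, screwdriver, gas_lift, armrest_a, armrest_b, tilt_plate from where it was at the start of the episode above 0.03 m).
It also fails if it takes over 67 s, if anything falls off the work surface, if the arm or the gripper's body presses on something with over 40 N, if the wrist force passes 120 N, or if a joint passes its speed limit or range.

### The arm

A 7-joint arm with a two-finger parallel gripper is mounted at the origin on the work surface. World frame = base frame: x ahead of the robot, y to its left, z up, the work surface at z = 0. Lengths are in m, angles in rad, forces in N, time in s.
With the tool pointing down it reaches from about 0.35 to 0.9 m from the base axis. Payload 8.1 kg.
Tool frame: the origin (TCP) lies midway between the tips of the shut fingers; the grasp point (between the pads) lies 19 mm behind it (manip.tcp_to_grasp is the distance from the TCP to the grasp point, in m); x points along the fingers, y is the direction in which the jaws open and shut, and the axes are right-handed (so a half turn about x gives the same grasp; the last joint's range is limited). The gripper opens to 85 mm and grips with 20 to 120 N. Pads are 22 mm wide; open, the fingers measure 114 mm over their backs; the gripper's body (76 mm by 85 mm) begins 54 mm behind the grasp point. The pads swing forward as they close: fully open they stand 13 mm farther back than shut.
Start: joints at [1.116, 0.434, 0.025, 1.573, -0.012, 1.134, -0.075], TCP at [0.215, -0.587, 0.231] pointing down, gripper open.
Joint ranges: [-2.62, 2.62], [-0.44, 2.09], [-1.27, 1.32], [0.08, 2.57], [-1.32, 4.46], [0.12, 2], [-2.74, 2.74]. Speed limits (rad/s): [2.22, 2.22, 3.01, 3.01, 3.14, 3.14, 3.14].

### API

Orientations are given as a unit quaternion [x, y, z, w].
In Python, from workcell import manip, eyes gives the robot as it stands. The module is installed in compiled form; this text tells all that it offers.
- The arm moves only by the shell command python3 -m jog 'ROWS' [FORCE]. ROWS is JSON, a list of rows, each a list of 5 numbers: the opening, from -1 (shut) to 1 (fully open), so that 0 is half open, then the shift along the world's x, y, z in units of 25 mm (1.0 is 25 mm), then the turn about the world's z in units of 6 degrees (1.0 is 6 degrees). In form: [[grip, tx, ty, tz, spin], ...]. A call has exactly 8 rows; each row is the pose to reach, as a shift and turn from the pose commanded when the call began; what a row does not reach only later rows make up. A row lasts 1/12 s, in which the tool goes at most 41.7 mm and 7.16 degrees, less where a joint would pass 70% of its speed; a pose out of reach is approached as far as the arm can. A call with a gripper value outside its range is refused whole. The fingers move at their own pace and stop on an object; FORCE is the grip in N (left out, the last holds). Time passes only in rows, so rows that repeat a pose let the fingers close, or fill a call up. It gives the time, the measured TCP pose, the force and the opening at its end, in the units of the state.
- manip.read_state(): the state, without advancing time (a new reading comes with each control period).
- eyes.camera(name): name is "side" or "top"; returns (picture, depth): 400x640x3 uint8, red, green, blue; 400x640 float32, m along the optical axis (not along the pixel's ray), 0 where there is no reading.
- eyes.camera_info(name): a dict with "intrinsics" (3x3 intrinsics, pixels), "camera_from_world" (4x4, takes a point from world to camera coordinates). Camera axes: x right, y down, z forward; pixel columns grow to the right and rows downward; lengths in m; the calibration is good to about 2 mm. A picture is of the moment at which its call begins. camera_info takes no time and is no camera call.
- manip.sign_off(): hands the job in, once; it reports no verdict.
The state is a dict: "t": time; "joint_positions": joint angles; "joint_vel": joint speeds; "joint_efforts": joint torques, N m; "ee_pos": TCP position; "ee_rot": TCP orientation; "force": force on the tool from outside, world axes, zero at the start; "wrist_torque": the same for the moment, N m; "width": finger opening in m.
Only numpy, scipy, OpenCV 4.12 (cv2) and the standard library are available. Lean on these libraries where they do the work, as an engineer would, in place of code of your own. Each camera call takes 0.05 s, during which the arm holds its last target.

## Working session

There is one attempt and no reset: what is moved stays moved. The work goes in short steps, Python scripts to look and compute and a shell command to move; the robot and the scene stay as the last step left them, time stands still between calls to the robot, and variables do not carry over. Pictures are saved under pics/ and viewed, and the job is handed in when it is done.

```bash
mkdir -p pics
cat > h.py <<'E'
import numpy as np, cv2
from workcell import manip, eyes
def cam(n):
    p,d=eyes.camera(n); i=eyes.camera_info(n); return p,d,np.array(i["intrinsics"]),np.array(i["camera_from_world"])
def world(d,K,T):
    v,u=np.mgrid[0:d.shape[0],0:d.shape[1]]
    P=np.stack([(u-K[0,2])*d/K[0,0],(v-K[1,2])*d/K[1,1],d],-1)
    W=(P-T[:3,3])@T[:3,:3]
    W[d<=0]=np.nan
    return W
def proj(X,K,T):
    c=T[:3,:3]@np.asarray(X,float)+T[:3,3]; q=K@c; return q[:2]/q[2]
def snap(tag):
    for n in("side","top"):
        p,d,K,T=cam(n); cv2.imwrite(f"pics/{tag}_{n}.png",p[...,::-1]); np.savez(f"pics/{tag}_{n}.npz",p=p,d=d,K=K,T=T)
def load(tag,n):
    z=np.load(f"pics/{tag}_{n}.npz"); return z["p"],z["d"],z["K"],z["T"],world(z["d"],z["K"],z["T"])
E
python3 - <<'E'
from h import *
snap("a"); s=manip.read_state()
for k,v in s.items(): print(k,np.round(v,3))
print(manip.tcp_to_grasp)
for n in("side","top"):
    K,T=load("a",n)[2:4]; print(n,K[0,0],np.round(-T[:3,:3].T@T[:3,3],3),np.round(T[:3,:3],2).tolist())
E
```

```text
t 0.1
joint_positions [ 1.116  0.435  0.025  1.574 -0.012  1.134 -0.075]
joint_vel [ 0.    -0.002 -0.001 -0.002  0.    -0.    -0.002]
joint_efforts [ 4.0000e-03 -6.7176e+01  1.0290e+00 -3.1690e+01  1.6000e-02  7.0000e-03
  0.0000e+00]
ee_pos [ 0.215 -0.586  0.231]
ee_rot [-0.696 -0.124  0.696 -0.123]
force [ 0.131 -0.684 -0.235]
wrist_torque [ 0.01   0.051 -0.   ]
width 0.085
0.0187
side 384.8887865633811 [ 0.334 -0.758  1.026] [[0.95, -0.31, -0.01], [-0.25, -0.72, -0.65], [0.19, 0.62, -0.76]]
top 384.6481900560214 [ 0.394 -0.009  1.311] [[0.01, -1.0, 0.02], [-0.99, -0.01, -0.16], [0.16, -0.02, -0.99]]
```

View pics/a_side.png

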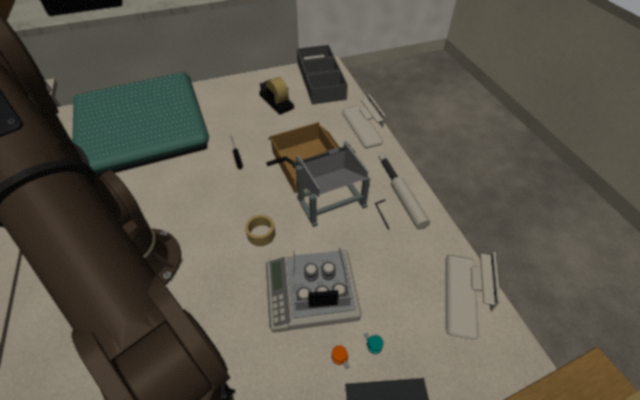

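View pics/a_top.png

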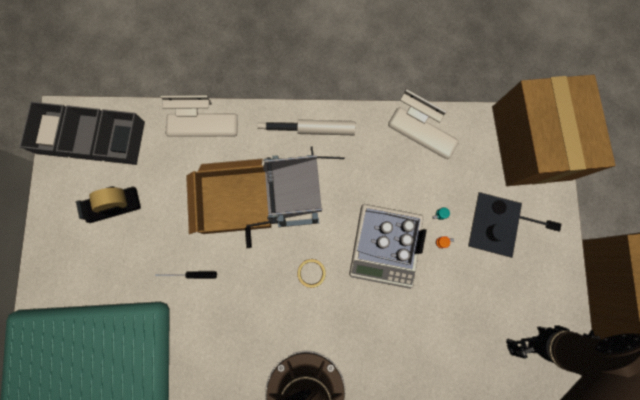

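The top view shows the scale at about (388,245). On it are the pan, with its black handle at (421,241), and five white-hubbed casters. The orange (444,242) and turquoise (443,213) casters on the bench are decoys. The chute is at (293,190), its gate lever grip at (249,236), and the carton at (232,197). Next I'll enlarge and measure.

Run:
```python
from h import *
p,d,K,T,W=load("a","top")
c=cv2.resize(p[140:300,170:470],None,fx=2.6,fy=2.6,interpolation=cv2.INTER_CUBIC)[...,::-1]; cv2.imwrite("pics/a_topc.png",c)
p2,d2,K2,T2,W2=load("a","side")
c=cv2.resize(p2[110:340,220:400],None,fx=2.6,fy=2.6,interpolation=cv2.INTER_CUBIC)[...,::-1]; cv2.imwrite("pics/a_sidec.png",c)
np.set_printoptions(suppress=True,precision=3)
# pan handle: dark & z>0.1
g=p.max(-1)
m=(g<50)&(W[...,2]>.12)&(np.abs(W[...,1]+.27)<.15)
q=W[m];print("top handle",len(q),q.mean(0),q.min(0),q.max(0))
m=(p2.max(-1)<50)&(W2[...,2]>.11)&(np.abs(W2[...,1]+.27)<.15)&(W2[...,0]>.3)
q=W2[m];print("side handle",len(q),q.mean(0),q.min(0),q.max(0))
for nm,(v,u) in dict(grip=(236,249),handle=(241,421),scalec=(245,388),plate=(235,360),orange=(242,444),tape=(260,311)).items(): print(nm,W[v,u])
```

```text
top handle 158 [ 0.449 -0.349  0.196] [ 0.187 -0.42   0.121] [ 0.508 -0.333  0.672]
side handle 370 [ 0.474 -0.354  0.143] [ 0.438 -0.364  0.111] [ 0.513 -0.339  0.165]
grip [0.488 0.178 0.125]
handle [ 0.474 -0.343  0.162]
scalec [ 0.465 -0.256  0.099]
plate [ 0.499 -0.172  0.064]
orange [ 0.48  -0.455  0.039]
tape [ 0.418 -0.014  0.051]
```

View pics/a_topc.png

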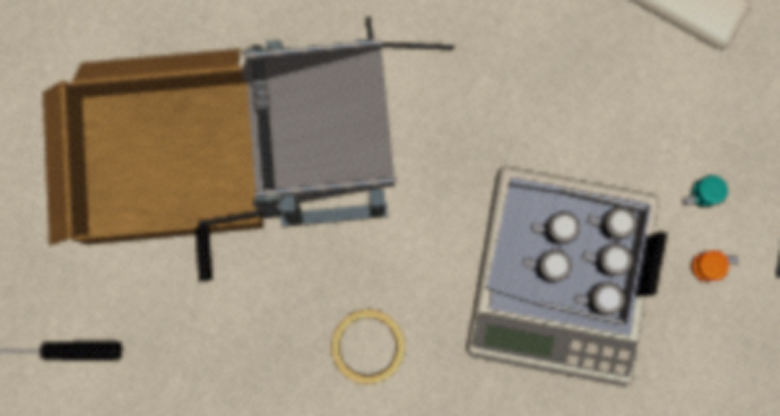

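View pics/a_sidec.png

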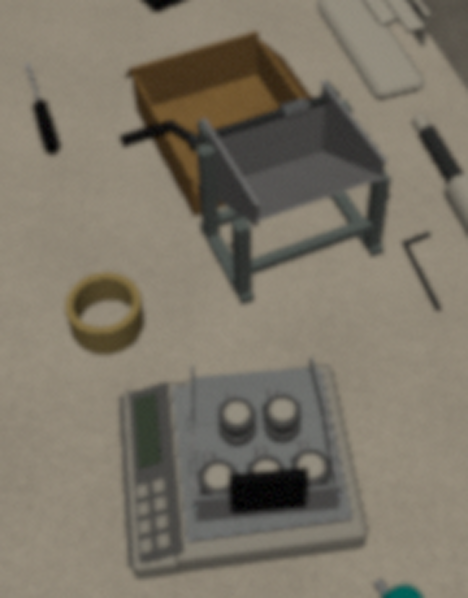

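Run:
```python
from h import *
np.set_printoptions(suppress=True,precision=4)
for n in("top","side"):
    p,d,K,T,W=load("a",n)
    m=(p.max(-1)<70)&(W[...,2]>.10)&(W[...,2]<.2)&(abs(W[...,1]+.345)<.05)&(W[...,0]>.38)&(W[...,0]<.6)
    q=W[m]; print(n,len(q),q.min(0),q.max(0))
    for lo,hi in((.10,.15),(.15,.175)):
        s=q[(q[:,2]>lo)&(q[:,2]<hi)]
        if len(s)<10: continue
        r=cv2.minAreaRect(s[:,:2].astype(np.float32)); print(lo,len(s),r, np.median(s,0), "slope dy/dx",np.polyfit(s[:,0],s[:,1],1))
    # chute: points z>.12 in region
    m=(W[...,2]>.10)&(W[...,2]<.25)&(W[...,0]>.45)&(W[...,0]<.8)&(W[...,1]>-.08)&(W[...,1]<.2)
    q=W[m]; print("chute",len(q),q.min(0),q.max(0))
    # slope floor: fit plane by RANSAC-ish
    s=W[(W[...,2]>.075)&(W[...,2]<.17)&(W[...,0]>.55)&(W[...,0]<.68)&(W[...,1]>-.05)&(W[...,1]<.07)]
    A=np.c_[s[:,:2],np.ones(len(s))]; w=np.ones(len(s),bool)
    for _ in range(8):
        c=np.linalg.lstsq(A[w],s[w,2],rcond=None)[0]; w=abs(A@c-s[:,2])<max(.004,0)
        if _==0: w=abs(A@c-s[:,2])<.015
    g=c[:2]; print("floor plane",c,w.sum(),len(s),"slope deg",np.degrees(np.arctan(np.hypot(*g))),"run yaw deg(of +y)",np.degrees(np.arctan2(-g[1],-g[0]))-90)
    m=(W[...,2]>.172)&(W[...,2]<.20)&(W[...,0]>.45)&(W[...,0]<.8)&(W[...,1]>-.1)&(W[...,1]<.2)
    s=W[m]; print("cheek tops",len(s)); 
    h=s[s[:,0]<.6]; print(" near",len(h),h.min(0),h.max(0),np.polyfit(h[:,1],h[:,0],1)); h=s[s[:,0]>.6]; print(" far",len(h),h.min(0),h.max(0),np.polyfit(h[:,1],h[:,0],1))
    m=(p.max(-1)<60)&(W[...,2]>.09)&(W[...,2]<.15)&(W[...,0]>.42)&(W[...,0]<.53)&(W[...,1]>.12)&(W[...,1]<.24)
    s=W[m]; print("lever",len(s),s.min(0),s.max(0),s.mean(0))
```

```text
top 204 [ 0.4221 -0.3564  0.1003] [ 0.526  -0.2967  0.1676]
0.1 104 ((0.4773048162460327, -0.31878963112831116), (0.048440828919410706, 0.10631688684225082), 79.84233093261719) [ 0.4732 -0.3393  0.1236] slope dy/dx [-0.1523 -0.2652]
0.15 100 ((0.4747408628463745, -0.3446182608604431), (0.010463062673807144, 0.06974992901086807), 76.85963439941406) [ 0.4745 -0.3442  0.1615] slope dy/dx [-0.2304 -0.2346]
chute 2775 [ 0.4545 -0.0442  0.1   ] [0.7454 0.1916 0.1947]
floor plane [ 0.0651 -0.6165  0.0995] 1093 1282 slope deg 31.794083148789852 run yaw deg(of +y) 6.027044944769585
cheek tops 416
 near 188 [ 0.5255 -0.0442  0.1721] [0.5956 0.1153 0.1941] [-0.1107  0.56  ]
 far 228 [ 0.6016 -0.0254  0.172 ] [0.7292 0.1347 0.1947] [-0.3803  0.7277]
lever 112 [0.4547 0.1423 0.1126] [0.5262 0.1915 0.1481] [0.4941 0.1781 0.1259]
side 468 [ 0.4198 -0.3638  0.1   ] [ 0.5479 -0.3105  0.1651]
0.1 292 ((0.48071742057800293, -0.33621275424957275), (0.045410819351673126, 0.1281815618276596), 79.38395690917969) [ 0.4738 -0.3542  0.1232] slope dy/dx [-0.1397 -0.2865]
0.15 176 ((0.4747992753982544, -0.351084440946579), (0.011837041936814785, 0.07367099076509476), 77.27381134033203) [ 0.4746 -0.3521  0.1609] slope dy/dx [-0.226 -0.245]
chute 2392 [ 0.4534 -0.0479  0.1   ] [0.7472 0.1869 0.1936]
floor plane [ 0.0614 -0.6164  0.0989] 442 654 slope deg 31.776511728660655 run yaw deg(of +y) 5.68671782170027
cheek tops 332
 near 157 [ 0.5238 -0.0468  0.172 ] [0.5968 0.1121 0.1936] [-0.1254  0.5597]
 far 175 [ 0.6014 -0.0321  0.1721] [0.7289 0.1282 0.1928] [-0.2895  0.7246]
lever 94 [0.455  0.1266 0.1075] [0.5253 0.1869 0.1482] [0.4968 0.1706 0.1236]
```

Run:
```python
from h import *
from scipy.spatial.transform import Rotation as R
np.set_printoptions(suppress=True,precision=4)
M=R.from_quat(manip.read_state()["ee_rot"]).as_matrix(); print(M, "jaw yaw",np.degrees(np.arctan2(M[1,1],M[0,1])))
p,d,K,T,W=load("a","top")
m=(W[...,2]>.035)&(W[...,2]<.09)&(abs(W[...,0]-.47)<.2)&(abs(W[...,1]+.27)<.15)&(W[...,0]>.3)
m[:, 435:]=False
k=cv2.connectedComponentsWithStats(m.astype(np.uint8))
i=np.argmax(k[2][1:,4])+1; q=W[k[1]==i]; print("scale",len(q),cv2.minAreaRect(q[:,:2].astype(np.float32)))
# pan walls: z .085-.098 
m=(W[...,2]>.080)&(W[...,2]<.0985)&(abs(W[...,0]-.49)<.1)&(abs(W[...,1]+.265)<.13)
q=W[m];print(len(q),cv2.minAreaRect(q[:,:2].astype(np.float32)))
# casters
hsv=cv2.cvtColor(p,cv2.COLOR_RGB2HSV)
m=((p.min(-1)>120)&(W[...,2]>.092)&(W[...,2]<.115)&(abs(W[...,1]+.27)<.12)&(W[...,0]>.38)).astype(np.uint8)
k=cv2.connectedComponentsWithStats(m)
for j in range(1,k[0]):
    if k[2][j,4]>10: print("caster",k[3][j],np.median(W[k[1]==j],0),k[2][j,4])
# chute outline far cheek
for n in("top","side"):
    p,d,K,T,W=load("a",n)
    s=W[(W[...,2]>.165)&(W[...,2]<.2)&(W[...,0]>.68)&(W[...,0]<.74)&(W[...,1]>-.05)&(W[...,1]<.13)]
    from numpy.polynomial import polynomial
    c=np.polyfit(s[:,1],s[:,0],1)
    for _ in range(5):
        r=np.polyval(c,s[:,1])-s[:,0]; s=s[abs(r)<max(.004,abs(r).max()*.6)]; c=np.polyfit(s[:,1],s[:,0],1)
    print(n,"far cheek",c,len(s))
```

```text
[[-0.0006  0.3445 -0.9388]
 [ 0.0013 -0.9388 -0.3445]
 [-1.     -0.0014  0.0001]] jaw yaw -69.84768723475047
scale 3749 ((0.4687246084213257, -0.26288938522338867), (0.21092666685581207, 0.2470032423734665), 79.60816192626953)
444 ((0.49622610211372375, -0.2570032775402069), (0.16950955986976624, 0.14764219522476196), 77.13294982910156)
caster [394.     213.7647] [ 0.5648 -0.2782  0.0957] 17
caster [408.8657 225.209 ] [ 0.5288 -0.3234  0.1019] 67
caster [386.9583 226.8611] [ 0.5222 -0.253   0.1024] 72
caster [406.863  239.4384] [ 0.4842 -0.3148  0.1025] 73
caster [383.8442 241.5584] [ 0.4749 -0.2426  0.102 ] 77
caster [403.8816 254.5263] [ 0.436  -0.3043  0.1023] 76
top far cheek [-0.1092  0.7238] 176
side far cheek [-0.1021  0.7234] 181
```

```bash
python3 -m jog '[[1,1.3,1.2,0.6,1.1],[1,2.6,2.4,1,2.2],[1,3.9,3.6,1,3.3],[1,5.2,4.8,1,4.4],[1,6.5,6,1,5.5],[1,7.8,7.2,1,6.6],[1,9.1,8.4,1,7.7],[1,10.0,9.2,1,8.8]]' 40
python3 - <<'E'
from h import *
from scipy.spatial.transform import Rotation as R
s=manip.read_state();M=R.from_quat(s["ee_rot"]).as_matrix(); print(s["t"],np.round(s["ee_pos"],4),np.degrees(np.arctan2(M[1,1],M[0,1])),np.round(s["joint_positions"],2))
E
```

```text
t: 0.77
ee_pos: [0.459, -0.3616, 0.2562]
ee_rot: [-0.567, -0.422, 0.568, -0.422]
force: [0.6, -0.4, -0.2]
width: 0.0854
0.7667 [ 0.459  -0.3616  0.2562] -16.73337180629966 [ 0.77  0.37 -0.27  1.62  0.11  1.17  0.18]
```

```bash
python3 -m jog '[[1,0.4,0.36,-0.5,0.7],[1,0.4,0.36,-1,0.7],[1,0.4,0.36,-2,0.7],[1,0.4,0.36,-2.6,0.7],[1,0.4,0.36,-2.6,0.7],[1,0.4,0.36,-2.6,0.7],[1,0.4,0.36,-2.6,0.7],[1,0.4,0.36,-2.6,0.7]]'
python3 - <<'E'
from h import *
from scipy.spatial.transform import Rotation as R
s=manip.read_state();M=R.from_quat(s["ee_rot"]).as_matrix(); print(s["t"],np.round(s["ee_pos"],4),np.degrees(np.arctan2(M[1,1],M[0,1])),np.round(s["joint_positions"],2))
snap("b")
for n,(a,b,c,e) in dict(side=(220,360,240,400),top=(150,310,330,500)).items():
    p=load("b",n)[0][a:b,c:e]; cv2.imwrite(f"pics/b_{n}c.png",cv2.resize(p,None,fx=3.5,fy=3.5,interpolation=cv2.INTER_CUBIC)[...,::-1])
E
```

```text
t: 1.43
ee_pos: [0.4687, -0.3547, 0.1926]
ee_rot: [0.553, 0.44, -0.553, 0.442]
force: [-0.6, -0.1, 0.3]
width: 0.0852
1.4333 [ 0.4687 -0.3547  0.1926] -12.865735817706959 [ 0.76  0.43 -0.29  1.7   0.14  1.03  0.21]
```

View pics/b_sidec.png

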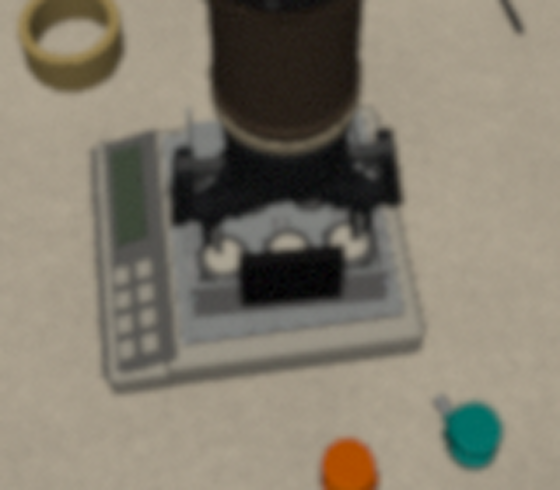

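View pics/b_topc.png

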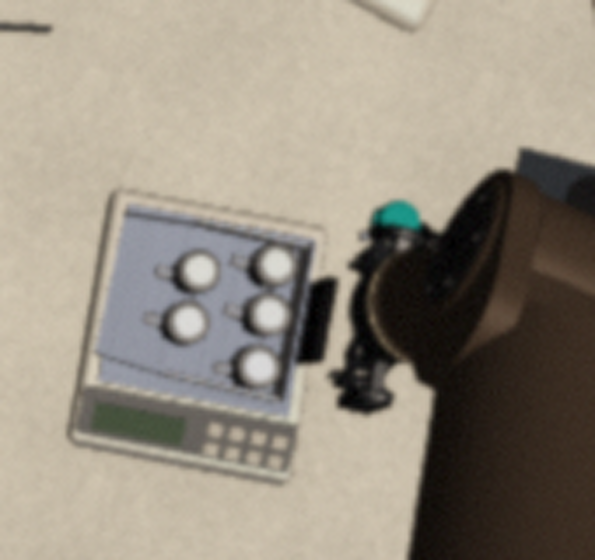

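```bash
python3 -m jog '[[1,0.12,0.13,0,0],[1,0.24,0.27,0,0],[1,0.24,0.27,0,0],[1,0.24,0.27,-0.4,0],[1,0.24,0.27,-0.8,0],[1,0.24,0.27,-1.2,0],[1,0.24,0.27,-1.2,0],[1,0.24,0.27,-1.2,0]]'
python3 - <<'E'
from h import *
from scipy.spatial.transform import Rotation as R
s=manip.read_state();M=R.from_quat(s["ee_rot"]).as_matrix(); print(s["t"],np.round(s["ee_pos"],4),np.degrees(np.arctan2(M[1,1],M[0,1])),np.round(s["joint_positions"],2))
snap("c")
for n,(a,b,c,e) in dict(side=(220,360,240,400),top=(150,310,330,500)).items():
    p=load("c",n)[0][a:b,c:e]; cv2.imwrite(f"pics/c_{n}c.png",cv2.resize(p,None,fx=3.5,fy=3.5,interpolation=cv2.INTER_CUBIC)[...,::-1])
np.set_printoptions(suppress=True,precision=4)
p,d,K,T,W=load("c","side")
# handle + finger points profile, by columns
for lo,hi in((.12,.155),(.155,.168),(.172,.185),(.185,.2)):
    m=(W[...,2]>lo)&(W[...,2]<hi)&(abs(W[...,1]+.348)<.03)&(abs(W[...,0]-.4746)<.09)&(p.max(-1)<80)
    q=W[m]
    if len(q):
        u=(q[:,:2]-[.4746,-.348])@np.array([[.9748,.223],[-.223,.9748]]); print(lo,len(q),"along pan x",u[:,0].min(),u[:,0].max(),"y",np.median(u[:,1]),np.histogram(u[:,0],np.arange(-.07,.075,.01))[0])
E
```

```text
t: 2.2
ee_pos: [0.4734, -0.3473, 0.16]
ee_rot: [-0.553, -0.442, 0.553, -0.44]
force: [0.6, -0.0, -0.1]
width: 0.085
2.2 [ 0.4734 -0.3473  0.16  ] -12.855110023420371 [ 0.74  0.46 -0.28  1.74  0.15  0.97  0.18]
0.12 186 along pan x -0.03667532072345422 0.03903476014396218 y -0.007181552091167138 [ 0  0  0 20 26 23 22 24 26 23 22  0  0  0]
0.155 145 along pan x -0.035817717661561776 0.037728498616789875 y -0.00425106299083768 [ 0  0  0 11 21 20 18 18 20 22 15  0  0  0]
0.172 4 along pan x 0.051206264621424046 0.05593212817119435 y -0.007301044733436696 [0 0 0 0 0 0 0 0 0 0 0 0 4 0]
0.185 27 along pan x -0.056292983215474865 0.05566803357011955 y -0.007851437857000121 [0 8 4 0 0 0 0 0 0 0 0 7 8 0]
```

View pics/c_sidec.png

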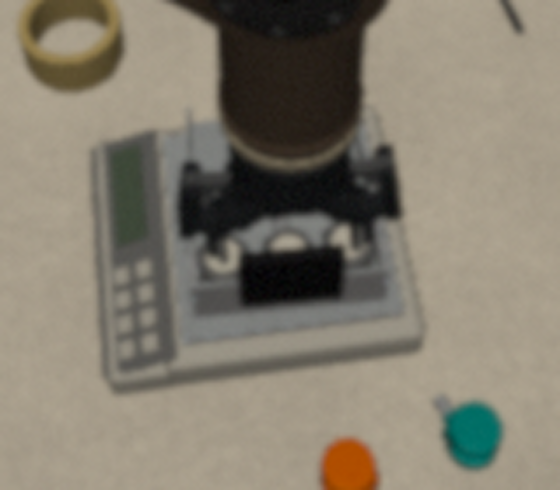

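The side view shows the fingers symmetric about the handle, with the handle centre about 1 mm further along +x. I'll correct that, descend and grip.

```bash
python3 -m jog '[[1,0.1,-0.04,-0.3,0],[1,0.1,-0.04,-0.7,0],[1,0.1,-0.04,-1.1,0],[1,0.1,-0.04,-1.5,0],[1,0.1,-0.04,-1.8,0],[1,0.1,-0.04,-1.8,0],[1,0.1,-0.04,-1.8,0],[1,0.1,-0.04,-1.8,0]]'
```

```text
t: 2.97
ee_pos: [0.4768, -0.3486, 0.1165]
ee_rot: [0.553, 0.441, -0.553, 0.441]
force: [-0.4, -0.6, 0.1]
width: 0.0856
```

```bash
python3 -m jog '[[0.6,0,0,0,0],[0.5,0,0,0,0],[0.3,0,0,0,0],[0.3,0,0,0,0],[0.3,0,0,0,0],[0.3,0,0,0.1,0],[0.3,0,0,0.3,0],[0.3,0,0,0.5,0]]' 115
python3 - <<'E'
from h import *
snap("d")
for n,(a,b,c,e) in dict(side=(200,360,240,400),top=(150,310,330,500)).items():
    p=load("d",n)[0][a:b,c:e]; cv2.imwrite(f"pics/d_{n}c.png",cv2.resize(p,None,fx=3.5,fy=3.5,interpolation=cv2.INTER_CUBIC)[...,::-1])
E
```

```text
t: 3.63
ee_pos: [0.4761, -0.3483, 0.1288]
ee_rot: [-0.553, -0.441, 0.553, -0.441]
force: [-0.4, -0.6, -5.1]
width: 0.0741
```

View pics/d_sidec.png

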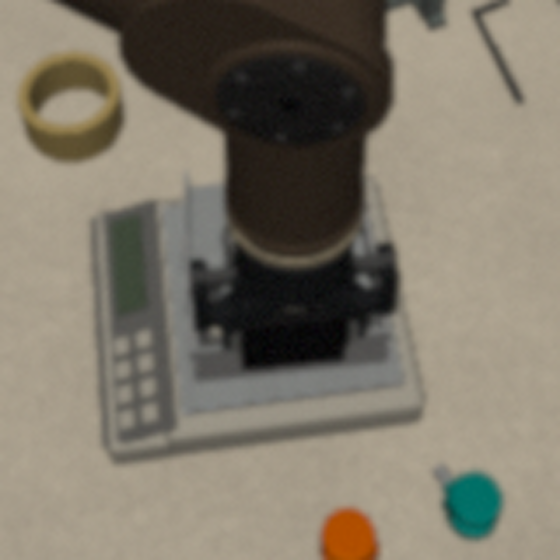

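View pics/d_topc.png

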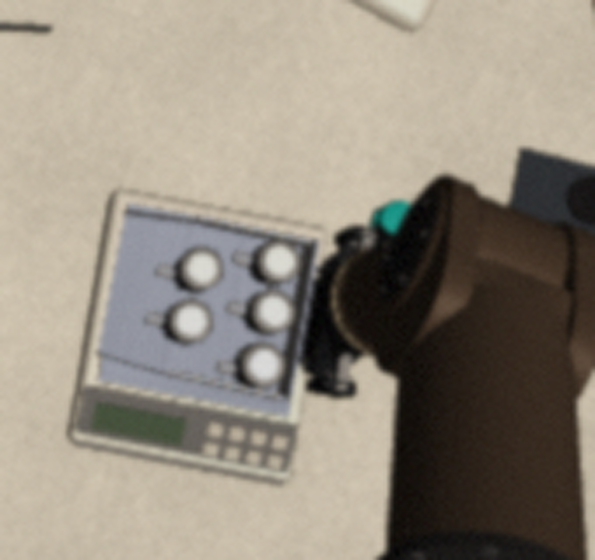

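```bash
cat >> h.py <<'E'
def pantilt(tag,ctr,yaw):
    np.set_printoptions(suppress=True,precision=4)
    p,d,K,T,W=load(tag,"top")
    c,s=np.cos(np.radians(yaw)),np.sin(np.radians(yaw))
    D=W[...,:2]-np.array(ctr); X=D[...,0]*c+D[...,1]*s; Y=-D[...,0]*s+D[...,1]*c
    m=(abs(X)<.05)&(Y>.10)&(Y<.165)&(W[...,2]>.02)   # floor ahead of casters, relative to grip centre
    for lo,hi in((.02,.06),(.06,.10),(.10,.13),(.13,.16),(.16,.18)):
        m=(abs(X)<.05)&(Y>lo)&(Y<hi)
        if m.sum()>5: print("Y",lo,hi,m.sum(),"z pct",np.nanpercentile(W[m][:,2],[10,50,90]))
E
python3 - <<'E'
from h import *
pantilt("a",(.4757,-.3483),-12.9); pantilt("d",(.4757,-.3483),-12.9)
E
```

```text
Y 0.02 0.06 436 z pct [0.0631 0.0998 0.1046]
Y 0.06 0.1 335 z pct [0.0615 0.0659 0.1022]
Y 0.1 0.13 328 z pct [0.0631 0.0952 0.1038]
Y 0.13 0.16 288 z pct [0.0609 0.0641 0.0695]
Y 0.16 0.18 197 z pct [0.0526 0.0633 0.0666]
Y 0.02 0.06 2175 z pct [0.1117 0.5102 0.5712]
Y 0.06 0.1 346 z pct [0.0737 0.0781 0.1147]
Y 0.1 0.13 340 z pct [0.0741 0.1093 0.1158]
Y 0.13 0.16 290 z pct [0.0733 0.076  0.081 ]
Y 0.16 0.18 217 z pct [0.0508 0.0746 0.0779]
```

The full weight is carried (about 5 N) and the floor heights are uniformly 12 mm higher, so the pan is level in the grip. I'll carry it gently to just behind the chute's upper end.

```bash
python3 -m jog '[[0.3,0,0,0.3,0],[0.3,0,0,0.9,0],[0.3,0.1,0.1,1.6,0.1],[0.3,0.4,0.4,2.4,0.25],[0.3,0.9,0.8,3.2,0.45],[0.3,1.5,1.4,3.9,0.7],[0.3,2.2,2.0,4.4,0.95],[0.3,2.9,2.65,4.6,1.25]]' 115;  python3 -m jog '[[0.3,0.7,0.65,0.2,0.3],[0.3,1.4,1.3,0.4,0.6],[0.3,2.1,1.95,0.5,0.9],[0.3,2.8,2.55,0.5,1.2],[0.3,3.4,3.1,0.5,1.45],[0.3,3.9,3.6,0.5,1.7],[0.3,4.3,3.95,0.5,1.85],[0.3,4.5,4.1,0.5,1.9]]'
python3 - <<'E'
from h import *
from scipy.spatial.transform import Rotation as R
s=manip.read_state();M=R.from_quat(s["ee_rot"]).as_matrix(); print(s["t"],np.round(s["ee_pos"],4),np.degrees(np.arctan2(M[1,1],M[0,1])),np.round(s["joint_positions"],2),np.round(s["wrist_torque"],2))
snap("e")
for n,(a,b,c,e) in dict(side=(60,300,200,440),top=(100,300,200,460)).items():
    p=load("e",n)[0][a:b,c:e]; cv2.imwrite(f"pics/e_{n}c.png",cv2.resize(p,None,fx=2.5,fy=2.5,interpolation=cv2.INTER_CUBIC)[...,::-1])
E
```

```text
t: 4.4
ee_pos: [0.5503, -0.2823, 0.2466]
ee_rot: [0.523, 0.475, -0.522, 0.477]
force: [1.6, -0.0, -4.9]
width: 0.074
t: 5.07
ee_pos: [0.6626, -0.1776, 0.2561]
ee_rot: [0.472, 0.527, -0.472, 0.526]
force: [-0.0, 0.0, -4.1]
width: 0.0743
5.0667 [ 0.6626 -0.1776  0.2561] 6.228704071991962 [ 0.41  0.55 -0.38  1.34  0.21  1.28  0.13] [-0.22 -0.05 -0.03]
```

View pics/e_sidec.png

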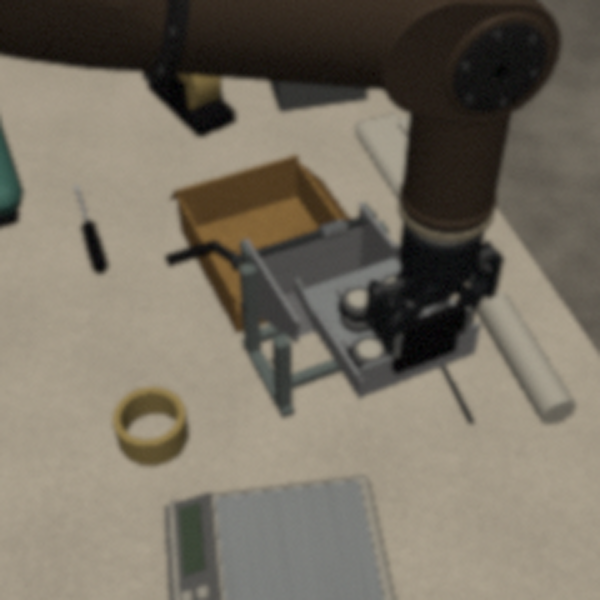

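View pics/e_topc.png

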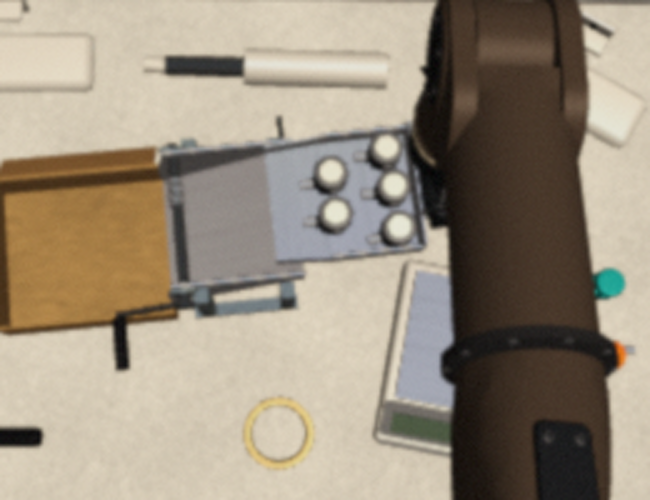

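Run:
```python
from h import *
pantilt("e",(.6626,-.1776),6)
p,d,K,T,W=load("e","top")
O=np.array([.6357,.0555]);a=np.radians(6);xc=np.array([np.cos(a),np.sin(a)]);yc=np.array([-np.sin(a),np.cos(a)])
X=(W[...,:2]-O)@xc;Y=(W[...,:2]-O)@yc
for y in(-.2,-.18,-.16,-.14,-.12,-.10,-.08,-.06,-.04):
    m=(abs(Y-y)<.006)&(abs(X)<.12)&(W[...,2]>.19)&(W[...,2]<.26); m2=(abs(Y-y)<.006)&(abs(X)<.12)&(W[...,2]>.15)&(W[...,2]<.26)
    w=X[m&(W[...,2]>.217)]; print(y, m.sum(), (X[m].min(),X[m].max()) if m.any() else "", "wall", (w.min(),w.max()) if len(w) else "")
for y in (-.05,-.02,0,.02):
    m=(abs(Y-y)<.006)&(abs(X)<.12)&(W[...,2]>.172); print("cheeks",y,np.sort(X[m])[[0,3,-4,-1]])
p,d,K,T,W=load("e","side")
m=(abs(W[...,2]-.06)<.006)&(abs(W[...,0]-.48)<.13)&(abs(W[...,1]+.26)<.13)&(p.astype(int)[...,2]-p[...,0]>-3)&(p.max(-1)>90)
k=cv2.connectedComponentsWithStats(m.astype(np.uint8));i=np.argmax(k[2][1:,4])+1;q=W[k[1]==i];print("plate",len(q),cv2.minAreaRect(q[:,:2].astype(np.float32)),q[:,2].mean(), k[2][i])
```

```text
Y 0.02 0.06 1952 z pct [0.2266 0.6426 0.6795]
Y 0.06 0.1 448 z pct [0.1995 0.2036 0.2401]
Y 0.1 0.13 391 z pct [0.2002 0.2354 0.2421]
Y 0.13 0.16 343 z pct [0.1996 0.2024 0.2066]
Y 0.16 0.18 236 z pct [0.1426 0.2017 0.2045]
-0.2 217 (np.float64(-0.07069701206164525), np.float64(0.07681719570776965)) wall (np.float64(-0.07069701206164525), np.float64(0.07681719570776965))
-0.18 256 (np.float64(-0.07088856128924778), np.float64(0.07589225651578098)) wall (np.float64(-0.07088856128924778), np.float64(0.07589225651578098))
-0.16 213 (np.float64(-0.07180937491088296), np.float64(0.07465687638799483)) wall (np.float64(-0.07180937491088296), np.float64(0.07465687638799483))
-0.14 200 (np.float64(-0.0719469055388767), np.float64(0.0745088462006681)) wall (np.float64(-0.0719469055388767), np.float64(0.0745088462006681))
-0.12 222 (np.float64(-0.07168168191299305), np.float64(0.07503451855417145)) wall (np.float64(-0.07135375536497303), np.float64(0.07503451855417145))
-0.1 200 (np.float64(-0.07025955865422848), np.float64(0.07308853014550165)) wall (np.float64(-0.07021697302830388), np.float64(0.07308853014550165))
-0.08 209 (np.float64(-0.08304966315117622), np.float64(0.08518576696366839)) wall (np.float64(-0.06908880115514997), np.float64(0.0718089050534559))
-0.06 153 (np.float64(-0.08195295055694765), np.float64(0.08329835598340952)) wall (np.float64(-0.06668975413896808), np.float64(0.06800292516930352))
-0.04 8 (np.float64(-0.08312703537618947), np.float64(0.08227644767666907)) wall 
cheeks -0.05 [-0.083  -0.0817  0.0817  0.0856]
cheeks -0.02 [-0.0833 -0.082   0.0824  0.0856]
cheeks 0 [-0.0825 -0.0819  0.0827  0.0844]
cheeks 0.02 [-0.083  -0.0825  0.0811  0.0825]
plate 3183 ((0.4903948903083801, -0.2712298035621643), (0.1772347092628479, 0.16218890249729156), 79.96392822265625) 0.06030564303708377 [ 287  254   67   64 3183]
```

The pan is level, centred within 2 mm between the cheeks, and its spout is at chute y ≈ -55 mm. I'll lower it close to the upper edge, then loosen the grip so it can pivot onto the edge.

```bash
python3 -m jog '[[0.3,-0.03,0,-0.2,0],[0.3,-0.06,0,-0.5,0],[0.3,-0.06,0,-0.8,0],[0.3,-0.06,0,-1.1,0],[0.3,-0.06,0,-1.3,0],[0.3,-0.06,0,-1.35,0],[0.3,-0.06,0,-1.35,0],[0.3,-0.06,0,-1.35,0]]'; python3 -m jog '[[0.3,0,0,0,0],[0.3,0,0,0,0],[0.3,0,0,0,0],[0.3,0,0,0,0],[0.3,0,0,0,0],[0.3,0,0,0,0],[0.3,0,0,0,0],[0.3,0,0,0,0]]' 20
python3 - <<'E'
from h import *
snap("f"); pantilt("f",(.6615,-.1776),6)
for n,(a,b,c,e) in dict(side=(60,300,200,440),top=(100,300,200,460)).items():
    p=load("f",n)[0][a:b,c:e]; cv2.imwrite(f"pics/f_{n}c.png",cv2.resize(p,None,fx=2.5,fy=2.5,interpolation=cv2.INTER_CUBIC)[...,::-1])
E
```

```text
t: 5.83
ee_pos: [0.6602, -0.1798, 0.2227]
ee_rot: [0.473, 0.526, -0.473, 0.526]
force: [-0.1, 0.7, -6.0]
width: 0.0743
t: 6.5
ee_pos: [0.6601, -0.1798, 0.2226]
ee_rot: [0.473, 0.526, -0.473, 0.526]
force: [-0.8, 0.5, -4.6]
width: 0.0742
Y 0.02 0.06 1710 z pct [0.1944 0.6067 0.649 ]
Y 0.06 0.1 400 z pct [0.1662 0.1707 0.2071]
Y 0.1 0.13 343 z pct [0.1673 0.1971 0.2083]
Y 0.13 0.16 320 z pct [0.1655 0.1685 0.1724]
Y 0.16 0.18 214 z pct [0.141  0.1674 0.1712]
```

View pics/f_sidec.png

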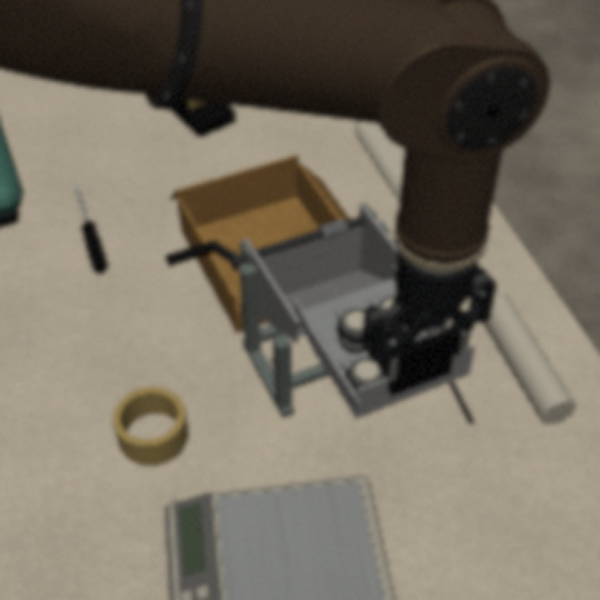

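At 20 N the pan still stays essentially level. Before loosening further, I'll move it forward until its centre of mass is ahead of the chute edge. That way any slip can only tip it nose-down into the trough.

```bash
python3 -m jog '[[0.3,0,0.1,0.05,0],[0.3,-0.06,0.45,0.1,0],[0.3,-0.1,0.95,0.1,0],[0.3,-0.17,1.55,0.1,0],[0.3,-0.23,2.15,0.1,0],[0.3,-0.28,2.65,0.1,0],[0.3,-0.31,2.95,0.1,0],[0.3,-0.32,3.02,0.1,0]]' 50; python3 -m jog '[[0.3,0,0,0,0],[0.5,0,0,0,0],[0.6,0,0,0,0],[0.65,0,0,0,0],[0.65,0,0,0,0],[0.68,0,0,0,0],[0.68,0,0,0,0],[0.7,0,0,0,0]]' 20
python3 - <<'E'
from h import *
snap("g"); pantilt("g",(.652,-.104),6)
for n,(a,b,c,e) in dict(side=(60,300,200,440),top=(100,300,200,460)).items():
    p=load("g",n)[0][a:b,c:e]; cv2.imwrite(f"pics/g_{n}c.png",cv2.resize(p,None,fx=2.5,fy=2.5,interpolation=cv2.INTER_CUBIC)[...,::-1])
E
```

```text
t: 7.27
ee_pos: [0.6521, -0.1009, 0.2254]
ee_rot: [0.472, 0.527, -0.472, 0.526]
force: [0.9, 1.1, -4.5]
width: 0.0741
t: 7.93
ee_pos: [0.6521, -0.1044, 0.2251]
ee_rot: [0.473, 0.526, -0.473, 0.526]
force: [-0.1, 0.5, -4.1]
width: 0.0745
Y 0.02 0.06 1443 z pct [0.192  0.624  0.6522]
Y 0.06 0.1 425 z pct [0.1695 0.1729 0.2095]
Y 0.1 0.13 331 z pct [0.1708 0.2058 0.2111]
Y 0.13 0.16 320 z pct [0.1683 0.1714 0.1769]
Y 0.16 0.18 181 z pct [0.1687 0.1711 0.1741]
```

View pics/g_topc.png

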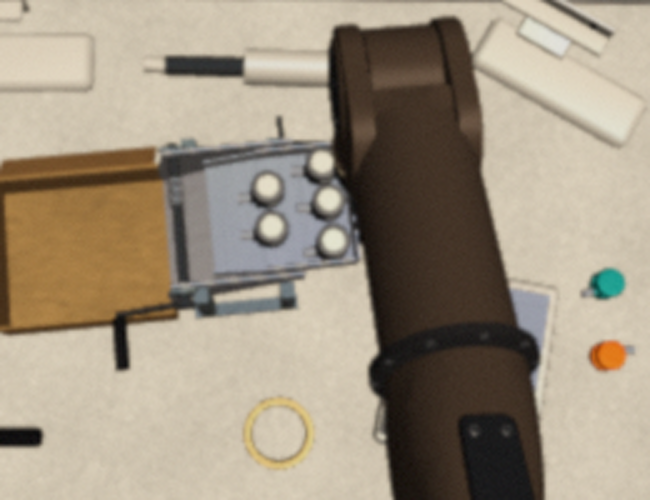

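```bash
python3 -m jog '[[0.71,0,0,0,0],[0.71,0,0,0,0],[0.72,0,0,0,0],[0.72,0,0,0,0],[0.73,0,0,0,0],[0.73,0,0,0,0],[0.74,0,0,0,0],[0.74,0,0,0,0]]' 20
python3 - <<'E'
from h import *
snap("g2"); pantilt("g2",(.652,-.104),6)
print(manip.read_state()["wrist_torque"])
E
```

```text
t: 8.7
ee_pos: [0.6521, -0.1043, 0.2251]
ee_rot: [0.473, 0.526, -0.473, 0.526]
force: [1.2, 0.3, -4.2]
width: 0.0747
Y 0.02 0.06 1447 z pct [0.192  0.6243 0.6525]
Y 0.06 0.1 429 z pct [0.1692 0.173  0.2093]
Y 0.1 0.13 331 z pct [0.1704 0.2058 0.2113]
Y 0.13 0.16 322 z pct [0.1685 0.1716 0.1759]
Y 0.16 0.18 182 z pct [0.1685 0.171  0.1734]
[-0.2522 -0.0269  0.0098]
```

```bash
python3 -m jog '[[0.75,0,0,0,0],[0.75,0,0,0,0],[0.755,0,0,0,0],[0.755,0,0,0,0],[0.76,0,0,0,0],[0.76,0,0,0,0],[0.765,0,0,0,0],[0.765,0,0,0,0]]' 20
python3 - <<'E'
from h import *
snap("g3"); pantilt("g3",(.652,-.104),6)
E
```

```text
t: 9.47
ee_pos: [0.6521, -0.1042, 0.2251]
ee_rot: [0.473, 0.526, -0.473, 0.526]
force: [0.5, 0.0, -4.5]
width: 0.0752
Y 0.02 0.06 1445 z pct [0.1946 0.6235 0.6522]
Y 0.06 0.1 424 z pct [0.1695 0.1733 0.2097]
Y 0.1 0.13 334 z pct [0.1706 0.2065 0.2114]
Y 0.13 0.16 323 z pct [0.169  0.1716 0.1765]
Y 0.16 0.18 182 z pct [0.1691 0.1715 0.1737]
```

```bash
python3 -m jog '[[0.77,0,0,0,0],[0.77,0,0,0,0],[0.77,0,0,0,0],[0.77,0,0,0,0],[0.775,0,0,0,0],[0.775,0,0,0,0],[0.775,0,0,0,0],[0.775,0,0,0,0]]' 20
python3 - <<'E'
from h import *
snap("g4"); pantilt("g4",(.652,-.104),6)
E
```

```text
t: 10.23
ee_pos: [0.6523, -0.1042, 0.2253]
ee_rot: [0.473, 0.526, -0.473, 0.526]
force: [0.7, 0.4, -3.9]
width: 0.0762
Y 0.02 0.06 1445 z pct [0.1715 0.6237 0.6526]
Y 0.06 0.1 422 z pct [0.1631 0.1683 0.2025]
Y 0.1 0.13 326 z pct [0.159  0.1848 0.2012]
Y 0.13 0.16 314 z pct [0.1555 0.1587 0.1622]
Y 0.16 0.18 176 z pct [0.0948 0.1531 0.1584]
```

The loosened grip (opening 76 mm) lets the pan pivot under control: it is now about 8° nose-down and resting on the chute edge. I'll raise and advance the handle to follow the rotation about the edge.

```bash
python3 -m jog '[[0.775,-0.01,0.1,0.1,0],[0.775,-0.03,0.25,0.2,0],[0.775,-0.04,0.4,0.3,0],[0.775,-0.06,0.6,0.4,0],[0.775,-0.08,0.8,0.5,0],[0.775,-0.1,1.0,0.58,0],[0.775,-0.1,1.0,0.58,0],[0.775,-0.1,1.0,0.58,0]]' 20
python3 - <<'E'
from h import *
snap("i"); pantilt("i",(.650,-.079),6)
print(manip.read_state()["wrist_torque"])
for n,(a,b,c,e) in dict(side=(60,300,200,440),top=(100,300,200,460)).items():
    p=load("i",n)[0][a:b,c:e]; cv2.imwrite(f"pics/i_{n}c.png",cv2.resize(p,None,fx=2.5,fy=2.5,interpolation=cv2.INTER_CUBIC)[...,::-1])
E
```

```text
t: 11.0
ee_pos: [0.6498, -0.0782, 0.24]
ee_rot: [0.473, 0.526, -0.472, 0.526]
force: [-0.9, 1.2, -1.0]
width: 0.076
Y 0.02 0.06 1377 z pct [0.1959 0.6426 0.6659]
Y 0.06 0.1 424 z pct [0.1531 0.1608 0.1893]
Y 0.1 0.13 314 z pct [0.1376 0.1781 0.1864]
Y 0.13 0.16 274 z pct [0.0929 0.1009 0.1371]
Y 0.16 0.18 181 z pct [0.0789 0.0852 0.0901]
[0.4523 0.0551 0.0272]
```

View pics/i_sidec.png

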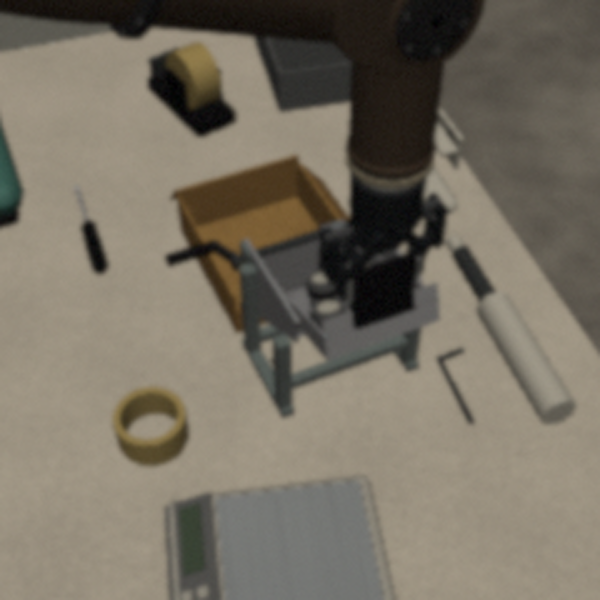

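View pics/i_topc.png

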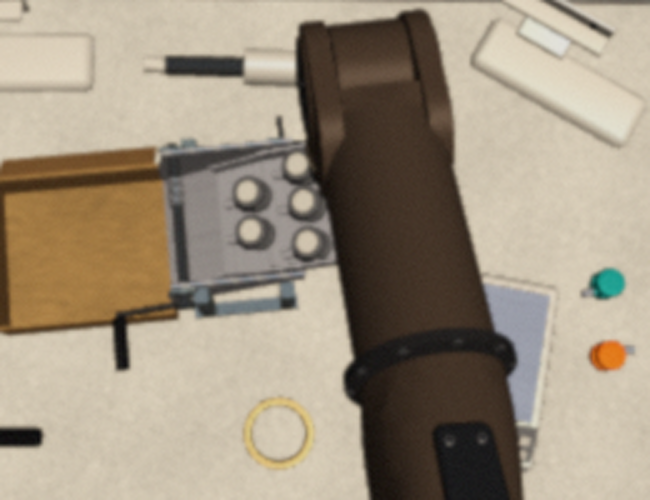

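The pan is tilted about 15° with its spout in the trough, and the casters haven't moved yet. I'll continue.

```bash
python3 -m jog '[[0.775,-0.01,0.1,0.1,0],[0.775,-0.03,0.2,0.2,0],[0.775,-0.04,0.35,0.3,0],[0.775,-0.05,0.5,0.4,0],[0.775,-0.07,0.7,0.5,0],[0.775,-0.08,0.8,0.6,0],[0.775,-0.08,0.8,0.6,0],[0.775,-0.08,0.8,0.6,0]]' 20
python3 - <<'E'
from h import *
snap("j"); pantilt("j",(.648,-.058),6)
print(manip.read_state()["wrist_torque"])
for n,(a,b,c,e) in dict(side=(60,300,200,440),top=(100,300,200,460)).items():
    p=load("j",n)[0][a:b,c:e]; cv2.imwrite(f"pics/j_{n}c.png",cv2.resize(p,None,fx=2.5,fy=2.5,interpolation=cv2.INTER_CUBIC)[...,::-1])
E
```

```text
t: 11.77
ee_pos: [0.6477, -0.059, 0.2548]
ee_rot: [0.473, 0.526, -0.473, 0.526]
force: [-0.6, -0.7, -2.4]
width: 0.0756
Y 0.02 0.06 1279 z pct [0.1572 0.6588 0.6795]
Y 0.06 0.1 413 z pct [0.1326 0.1411 0.1484]
Y 0.1 0.13 316 z pct [0.1303 0.1585 0.1661]
Y 0.13 0.16 286 z pct [0.1165 0.1356 0.1493]
Y 0.16 0.18 225 z pct [0.0796 0.1695 0.175 ]
[-0.1707 -0.0338 -0.001 ]
```

View pics/j_sidec.png

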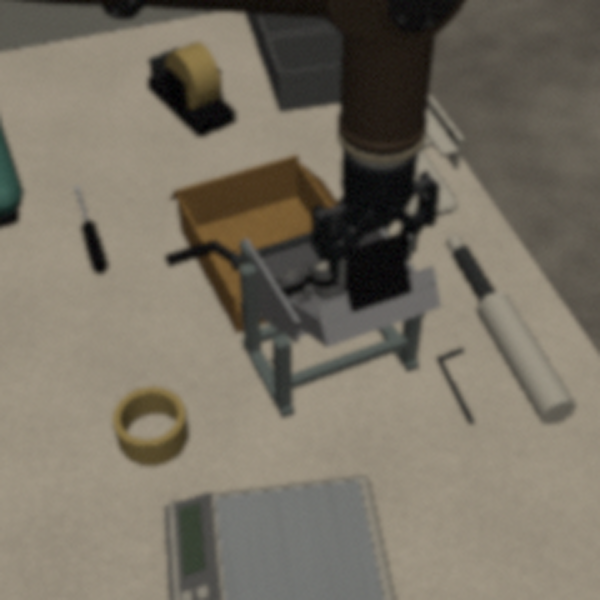

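View pics/j_topc.png

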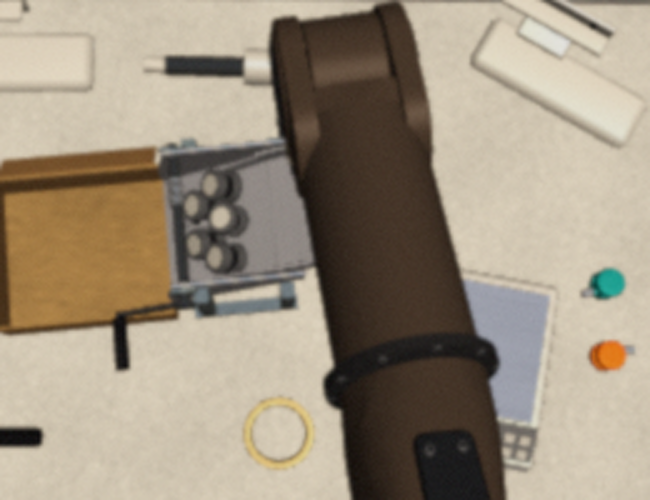

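The casters have run down against the shut gate, but the rear ones are still over the spout. I'll firm up the grip to hold this tilt and draw the pan back up parallel to the slope.

```bash
python3 -m jog '[[0.5,0,0,0,0],[0.5,0,0,0,0],[0.5,0.01,-0.1,0.12,0],[0.5,0.03,-0.3,0.26,0],[0.5,0.06,-0.6,0.46,0],[0.5,0.1,-1.0,0.72,0],[0.5,0.13,-1.4,1.0,0],[0.5,0.17,-1.8,1.25,0]]' 60; python3 -m jog '[[0.5,0.04,-0.4,0.3,0],[0.5,0.08,-0.8,0.6,0],[0.5,0.12,-1.2,0.9,0],[0.5,0.16,-1.6,1.2,0],[0.5,0.2,-2,1.5,0],[0.5,0.24,-2.4,1.8,0],[0.5,0.28,-2.8,2,0],[0.5,0.3,-3,2,0]]' 60
python3 - <<'E'
from h import *
snap("k")
for n,(a,b,c,e) in dict(side=(60,300,200,440),top=(100,300,200,460)).items():
    p=load("k",n)[0][a:b,c:e]; cv2.imwrite(f"pics/k_{n}c.png",cv2.resize(p,None,fx=2.5,fy=2.5,interpolation=cv2.INTER_CUBIC)[...,::-1])
E
```

```text
t: 12.53
ee_pos: [0.6522, -0.1059, 0.2871]
ee_rot: [0.473, 0.525, -0.473, 0.526]
force: [0.2, -0.6, -1.6]
width: 0.0751
t: 13.2
ee_pos: [0.6599, -0.1814, 0.3372]
ee_rot: [0.473, 0.525, -0.473, 0.526]
force: [-0.2, -0.7, -2.2]
width: 0.0748
```

View pics/k_sidec.png

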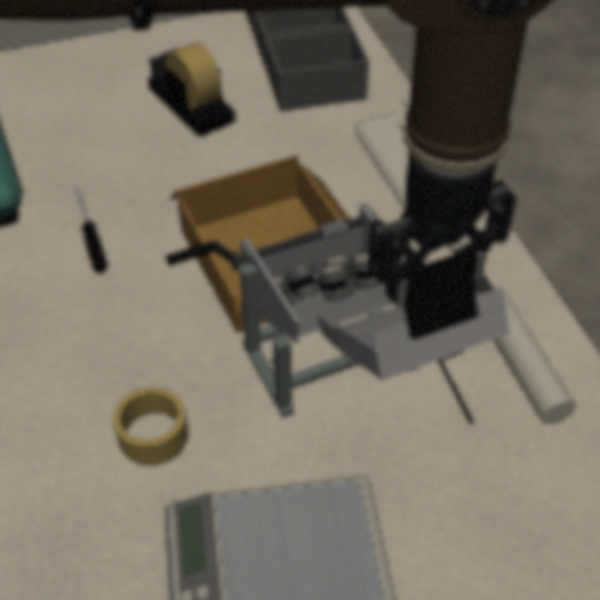

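View pics/k_topc.png

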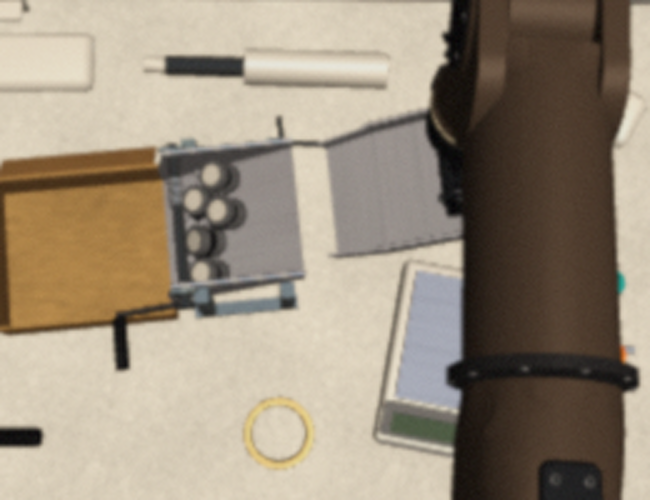

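All five casters are in the chute behind the shut gate (crop x 190–220, y 175–275), and the pan is empty and clear of the chute. Next I'll measure the casters in the chute frame and the pan's tilt.

Run:
```python
from h import *
np.set_printoptions(suppress=True,precision=4)
p,d,K,T,W=load("k","top")
O=np.array([.6357,.0555]);a=np.radians(6);xc=np.array([np.cos(a),np.sin(a)]);yc=np.array([-np.sin(a),np.cos(a)])
X=(W[...,:2]-O)@xc;Y=(W[...,:2]-O)@yc
for u,v in((212,175),(194,201),(222,211),(200,240),(205,272)):
    c=int(200+u/2.5);r=int(100+v/2.5); print("caster",X[r,c],Y[r,c],W[r,c,2])
m=(abs(X-.002)<.055)&(Y>-.155)&(Y<-.115)&(W[...,2]>.1)
q=np.c_[Y[m],W[m][:,2]]; print(m.sum(),np.degrees(np.arctan(np.polyfit(q[:,0],q[:,1],1))))
for y in np.arange(-.19,-.08,.01):
    m=(abs(X-.002)<.04)&(abs(Y-y)<.005); print(round(y,3),np.nanmedian(W[m][:,2]))
s=manip.read_state(); print("grip chute",(np.array(s["ee_pos"][:2])-O)@yc)
m=(p.max(-1)<60)&(W[...,2]>.09)&(W[...,2]<.16)&(W[...,0]>.42)&(W[...,0]<.53)&(W[...,1]>.12)&(W[...,1]<.24)
print("lever",W[m].mean(0))
```

```text
caster 0.05907681709399735 0.011743765516406032 0.14274734743294606
caster 0.03244505916439819 0.036861431453013536 0.1293566246262478
caster 0.012008210396919064 0.002925062232899478 0.14924644365912565
caster -0.02152607899135465 0.031020335171402878 0.14071770689877638
caster -0.05800624027029245 0.028509336643386125 0.1316021840497255
334 [-31.1654   7.043 ]
-0.19 0.7404014587440375
-0.18 0.7015561642081543
-0.17 0.2262097178396883
-0.16 0.21996216500826243
-0.15 0.21379281944676887
-0.14 0.20488103992167234
-0.13 0.00466049705725707
-0.12 0.0015292813184370514
-0.11 0.0011172736431053335
-0.1 0.0012433471349382413
-0.09 0.16058845310707232
grip chute -0.2375059729397582
lever [0.4901 0.1807 0.1234]
```

```bash
python3 -m jog '[[0.5,-0.3,-0.3,0,0],[0.5,-1,-0.8,0,-0.4],[0.5,-1.9,-1.4,0,-0.9],[0.5,-2.8,-2,0,-1.4],[0.5,-3.8,-2.6,-0.3,-1.9],[0.5,-4.8,-3.2,-0.9,-2.4],[0.5,-5.7,-3.8,-1.6,-2.8],[0.5,-6.3,-4.1,-2.3,-3.17]]' 60; python3 -m jog '[[0.5,-0.3,-0.15,-0.6,0],[0.5,-0.54,-0.28,-1.1,0],[0.5,-0.54,-0.28,-1.5,0],[0.5,-0.54,-0.28,-1.6,0],[0.5,-0.54,-0.28,-1.6,0],[0.5,-0.54,-0.28,-1.6,0],[0.5,-0.54,-0.28,-1.6,0],[0.5,-0.54,-0.28,-1.6,0]]' 60
python3 - <<'E'
from h import *
from scipy.spatial.transform import Rotation as R
s=manip.read_state();M=R.from_quat(s["ee_rot"]).as_matrix(); print(np.degrees(np.arctan2(M[1,1],M[0,1])))
snap("l")
for n,(a,b,c,e) in dict(side=(180,400,220,440),top=(120,320,230,490)).items():
    p=load("l",n)[0][a:b,c:e]; cv2.imwrite(f"pics/l_{n}c.png",cv2.resize(p,None,fx=2.5,fy=2.5,interpolation=cv2.INTER_CUBIC)[...,::-1])
E
```

```text
t: 13.97
ee_pos: [0.4986, -0.2838, 0.2777]
ee_rot: [-0.554, -0.439, 0.555, -0.439]
force: [1.3, -0.6, -2.3]
width: 0.0749
t: 14.63
ee_pos: [0.4892, -0.2885, 0.239]
ee_rot: [0.553, 0.44, -0.553, 0.441]
force: [-0.2, 0.1, -2.1]
width: 0.0745
-12.925478388166136
```

View pics/l_sidec.png

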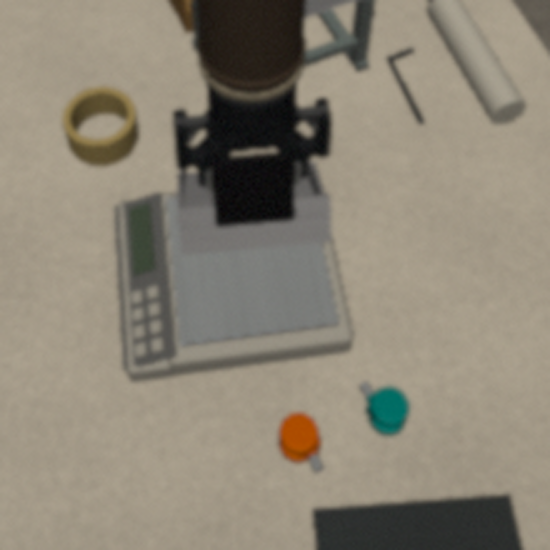

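View pics/l_topc.png

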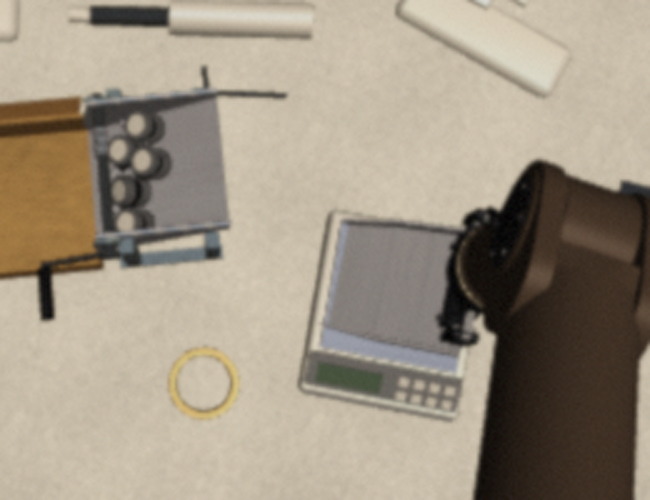

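```bash
python3 -m jog '[[0.5,0,0,-0.3,0],[0.5,0,0,-0.7,0],[0.5,0,0,-1.1,0],[0.5,0,0,-1.35,0],[0.5,0,0,-1.45,0],[0.5,0,0,-1.55,0],[0.5,0,0,-1.6,0],[0.5,0,0,-1.6,0]]' 30; python3 -m jog '[[0.5,-0.08,-0.34,-0.27,0],[0.5,-0.16,-0.68,-0.54,0],[0.5,-0.23,-1.0,-0.8,0],[0.5,-0.31,-1.35,-1.1,0],[0.5,-0.37,-1.6,-1.4,0],[0.5,-0.43,-1.9,-1.75,0],[0.5,-0.5,-2.2,-2.13,0],[0.5,-0.5,-2.2,-2.13,0]]' 20
python3 - <<'E'
from h import *
snap("m")
for n,(a,b,c,e) in dict(side=(180,400,220,440),top=(120,320,230,490)).items():
    p=load("m",n)[0][a:b,c:e]; cv2.imwrite(f"pics/m_{n}c.png",cv2.resize(p,None,fx=2.5,fy=2.5,interpolation=cv2.INTER_CUBIC)[...,::-1])
s=manip.read_state();pantilt("m",s["ee_pos"][:2],-12.9)
E
```

```text
t: 15.4
ee_pos: [0.4884, -0.2888, 0.1982]
ee_rot: [0.553, 0.44, -0.553, 0.44]
force: [-1.1, 0.6, -1.9]
width: 0.0751
t: 16.07
ee_pos: [0.4742, -0.3455, 0.1427]
ee_rot: [-0.553, -0.44, 0.554, -0.439]
force: [-1.3, -0.7, 1.7]
width: 0.0746
Y 0.02 0.06 2156 z pct [0.0819 0.5252 0.5832]
Y 0.06 0.1 395 z pct [0.0723 0.0762 0.0798]
Y 0.1 0.13 290 z pct [0.0673 0.0713 0.0743]
Y 0.13 0.16 286 z pct [0.0634 0.0665 0.0701]
Y 0.16 0.18 201 z pct [0.0483 0.0539 0.0655]
```

View pics/m_sidec.png

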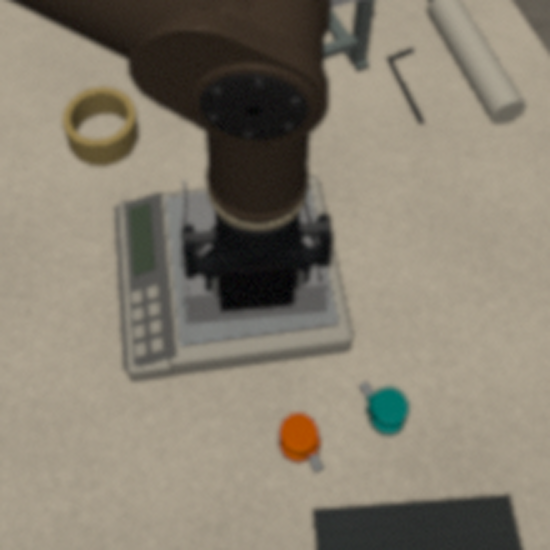

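View pics/m_topc.png

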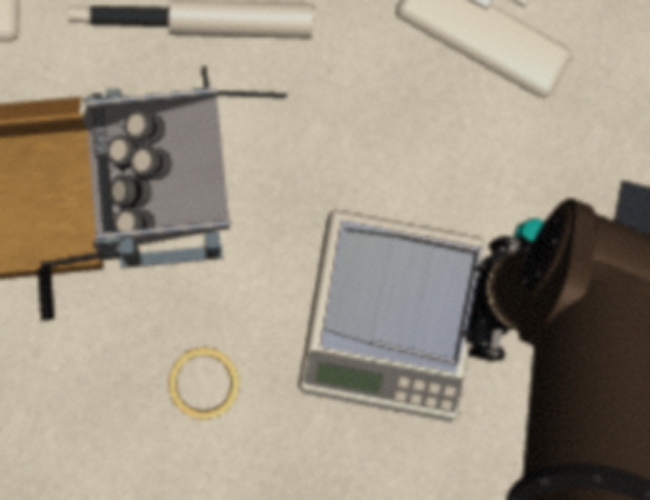

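Leveling works: the tilt is now about 8.5°, with the spout on the plate. I'll lower the handle the rest of the way.

```bash
python3 -m jog '[[0.5,0,-0.05,-0.2,0],[0.5,0,-0.1,-0.4,0],[0.5,0,-0.15,-0.6,0],[0.5,0,-0.2,-0.8,0],[0.5,0,-0.2,-0.95,0],[0.5,0,-0.2,-1.05,0],[0.5,0,-0.2,-1.08,0],[0.5,0,-0.2,-1.08,0]]' 20
python3 - <<'E'
from h import *
snap("n")
s=manip.read_state();pantilt("n",s["ee_pos"][:2],-12.9)
E
```

```text
t: 16.83
ee_pos: [0.4758, -0.3489, 0.1193]
ee_rot: [-0.553, -0.44, 0.553, -0.441]
force: [-3.9, 0.8, 16.1]
width: 0.075
Y 0.02 0.06 2048 z pct [0.0643 0.5031 0.5614]
Y 0.06 0.1 374 z pct [0.0606 0.0639 0.067 ]
Y 0.1 0.13 280 z pct [0.061  0.0638 0.0669]
Y 0.13 0.16 283 z pct [0.0606 0.0636 0.067 ]
Y 0.16 0.18 198 z pct [0.0595 0.0638 0.0667]
```

```bash
python3 -m jog '[[0.5,0,0,0.05,0],[1,0,0,0.1,0],[1,0,0,0.1,0],[1,0,0,0.1,0],[1,0,0,0.2,0],[1,0,0,0.6,0],[1,0,0,1.2,0],[1,0,0,1.8,0]]' 20; python3 -m jog '[[1,0,0,0.8,0],[1,0,0,1.6,0],[1,0,0,2.4,0],[1,0,0,3.2,0],[1,0,0,4,-1],[1,0,0,4.5,-2],[1,0,0.2,5,-3],[1,0,0.6,5.4,-4]]'
python3 - <<'E'
from h import *
snap("o")
for n,(a,b,c,e) in dict(side=(100,360,220,440),top=(120,320,170,490)).items():
    p=load("o",n)[0][a:b,c:e]; cv2.imwrite(f"pics/o_{n}c.png",cv2.resize(p,None,fx=2.3,fy=2.3,interpolation=cv2.INTER_CUBIC)[...,::-1])
np.set_printoptions(suppress=True,precision=4)
p,d,K,T,W=load("o","side")
m=(p.max(-1)<50)&(W[...,2]>.1)&(W[...,2]<.17)&(abs(W[...,1]+.35)<.04)&(abs(W[...,0]-.475)<.06)
q=W[m];print("handle",len(q),q.mean(0),q.min(0),q.max(0),np.polyfit(q[:,0],q[:,1],1))
p,d,K,T,W=load("o","top")
m=(W[...,2]>.080)&(W[...,2]<.0985)&(abs(W[...,0]-.49)<.1)&(abs(W[...,1]+.265)<.13)
q=W[m];print(len(q),cv2.minAreaRect(q[:,:2].astype(np.float32)))
pantilt("o",(.4758,-.3489),-12.9)
E
```

```text
t: 17.6
ee_pos: [0.4757, -0.3486, 0.1639]
ee_rot: [-0.553, -0.441, 0.553, -0.44]
force: [-0.6, 0.3, -0.2]
width: 0.0853
t: 18.27
ee_pos: [0.4757, -0.3348, 0.3]
ee_rot: [0.634, 0.313, -0.634, 0.314]
force: [0.8, 0.0, -0.6]
width: 0.0851
handle 408 [ 0.4743 -0.353   0.1384] [ 0.4399 -0.3624  0.1003] [ 0.5097 -0.3407  0.1656] [-0.2277 -0.245 ]
225 ((0.4971439242362976, -0.2561480700969696), (0.17008571326732635, 0.1482783406972885), 77.42514038085938)
Y 0.02 0.06 2530 z pct [0.065  0.5871 0.7265]
Y 0.06 0.1 1664 z pct [0.0634 0.6835 0.7262]
Y 0.1 0.13 287 z pct [0.0602 0.0636 0.0667]
Y 0.13 0.16 279 z pct [0.0611 0.064  0.0672]
Y 0.16 0.18 199 z pct [0.0588 0.0637 0.0667]
```

View pics/o_sidec.png

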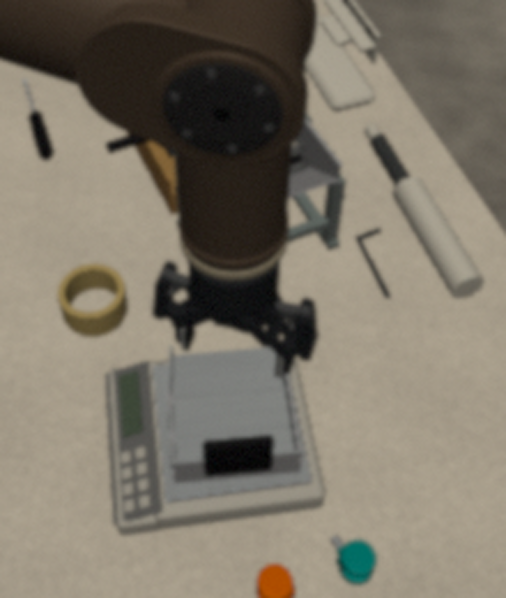

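View pics/o_topc.png

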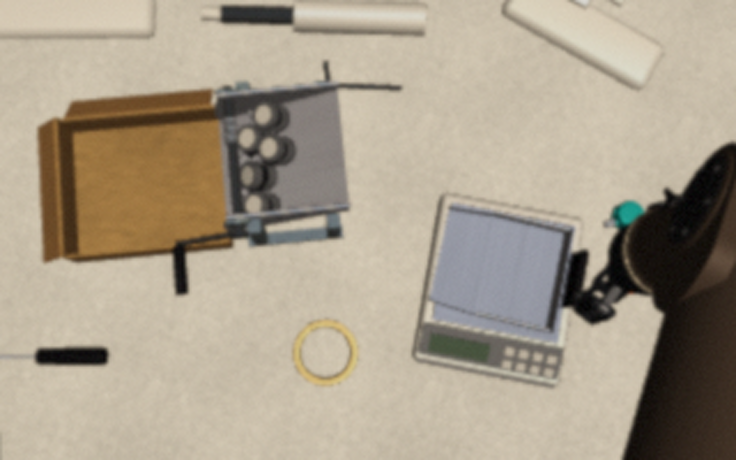

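The pan stands level and let go, back where it started. Its wall rectangle is centred at (0.497,-0.256) against (0.496,-0.257) at the start. Next is the gate lever, which I'll measure before approaching.

```bash
python3 - <<'E'
from h import *
np.set_printoptions(suppress=True,precision=4)
O=np.array([.6357,.0555]);a=np.radians(6);xc=np.array([np.cos(a),np.sin(a)]);yc=np.array([-np.sin(a),np.cos(a)])
for tag,n in(("k","top"),("o","top"),("k","side"),("a","side")):
    p,d,K,T,W=load(tag,n)
    X=(W[...,:2]-O)@xc;Y=(W[...,:2]-O)@yc
    m=(p.max(-1)<70)&(W[...,2]>.10)&(W[...,2]<.14)&(X>-.18)&(X<-.108)&(Y>.1)&(Y<.18)
    print(tag,n,m.sum(),"X",X[m].min(),X[m].max(),"Y",np.percentile(Y[m],[0,10,50,90,100]),"Z",np.percentile(W[m][:,2],[5,50,95]), "slope",np.polyfit(X[m],Y[m],1)[0])
print(proj([.4717,.1806,.115],*load("a","top")[2:4]),proj([.4848,.1824,.115],*load("a","top")[2:4]),proj([.4848,.1824,.115],*load("a","side")[2:4]))
E
python3 -m jog '[[1,0,0.8,0.1,-0.9],[0.6,0,2,0.1,-1.8],[0.2,0,3.4,0.1,-2.7],[0.2,0,5,0.1,-3.6],[0.2,0,6.6,0.1,-4.5],[0.2,0,8.2,0.1,-5.4],[0.2,0,9.8,0.1,-6.3],[0.2,0,11.4,0.1,-7.2]]'
```

```text
k top 83 X -0.16468027516245526 -0.10815818912348267 Y [0.1334 0.1356 0.1399 0.1453 0.1475] Z [0.1178 0.1237 0.1271] slope 0.009651938135498065
o top 85 X -0.167396442931833 -0.10854867627518892 Y [0.1328 0.1356 0.1399 0.1455 0.1474] Z [0.1192 0.1244 0.1275] slope -0.0016717560508992084
k side 73 X -0.16695458584607475 -0.10866834054328658 Y [0.128  0.1293 0.1337 0.1399 0.1432] Z [0.1151 0.1213 0.1255] slope 0.03362382226303321
a side 77 X -0.16804893701708365 -0.10800143458789732 Y [0.1261 0.1289 0.134  0.1388 0.1451] Z [0.1146 0.121  0.125 ] slope 0.03484980482824718
[248.3125 241.5542] [247.8818 237.3051] [274.7605 160.7512]
t: 19.03
ee_pos: [0.4753, -0.0473, 0.3004]
ee_rot: [-0.704, -0.06, 0.705, -0.061]
force: [1.7, -0.2, -0.1]
width: 0.051
```

```bash
python3 -m jog '[[0.2,0,1.6,0,-0.4],[0.2,0,3.2,0,-0.65],[0.2,-0.1,4.8,0,-0.65],[0.2,-0.14,6.4,-0.6,-0.65],[0.2,-0.14,7.8,-1.6,-0.65],[0.2,-0.14,8.8,-2.6,-0.65],[0.2,-0.14,9.1,-3.4,-0.65],[0.2,-0.14,9.1,-3.8,-0.65]]'; python3 -m jog '[[0.2,0,0,0,0],[0.2,0,0,0,0],[0.2,0,0,0,0],[0.2,0,0,0,0],[0.2,0,0,0,0],[0.2,0,0,0,0],[0.2,0,0,0,0],[0.2,0,0,0,0]]';  python3 - <<'E'
from h import *
from scipy.spatial.transform import Rotation as R
s=manip.read_state();M=R.from_quat(s["ee_rot"]).as_matrix(); print(np.degrees(np.arctan2(M[1,1],M[0,1])),np.round(s["joint_positions"],2))
snap("q")
for n,(a,b,c,e) in dict(side=(80,240,200,400),top=(120,320,170,430)).items():
    p=load("q",n)[0][a:b,c:e]; cv2.imwrite(f"pics/q_{n}c.png",cv2.resize(p,None,fx=3,fy=3,interpolation=cv2.INTER_CUBIC)[...,::-1])
E
```

```text
t: 19.7
ee_pos: [0.4707, 0.1808, 0.2029]
ee_rot: [-0.705, -0.04, 0.707, -0.04]
force: [-0.3, 0.1, 0.5]
width: 0.0513
t: 20.37
ee_pos: [0.4725, 0.1786, 0.2059]
ee_rot: [0.706, 0.037, -0.706, 0.037]
force: [0.7, -0.1, 0.3]
width: 0.0514
-84.07872688076195 [-0.13  0.3  -0.42  1.87  0.14  1.   -2.08]
```

View pics/q_sidec.png

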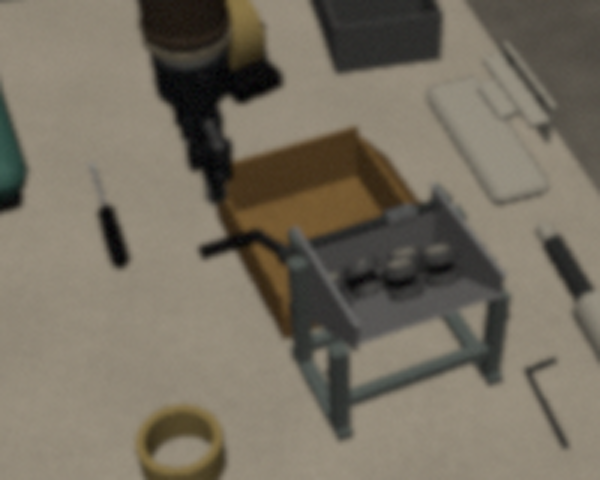

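View pics/q_topc.png

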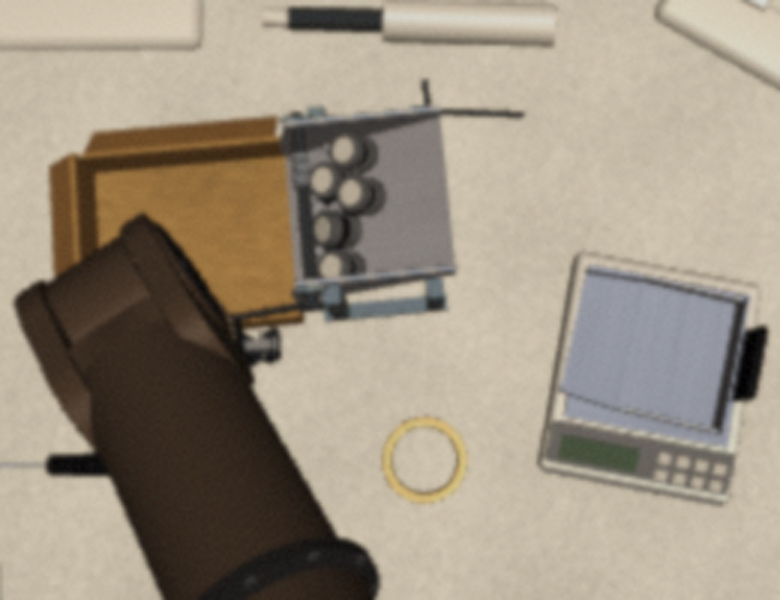

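The gripper is directly above the grip (side crop (225,245)), with the jaw along the chute's run. I'll descend over it and close.

```bash
python3 -m jog '[[0.2,0,0.06,-0.5,0],[0.2,0,0.06,-1.3,0],[0.2,0,0.06,-2.1,0],[0.2,0,0.06,-2.9,0],[0.2,0,0.06,-3.6,0],[0.2,0,0.06,-4.2,0],[0.2,0,0.06,-4.4,0],[0.2,0,0.06,-4.4,0]]'; python3 -m jog '[[0,0,0,0,0],[-0.3,0,0,0,0],[-0.6,0,0,0,0],[-0.8,0,0,0,0],[-0.8,0,0,0,0],[-0.8,0,0,0,0],[-0.8,0,0,0,0],[-0.8,0,0,0,0]]' 30;  python3 - <<'E'
from h import *
snap("r")
for n,(a,b,c,e) in dict(side=(80,240,200,400),top=(120,320,170,430)).items():
    p=load("r",n)[0][a:b,c:e]; cv2.imwrite(f"pics/r_{n}c.png",cv2.resize(p,None,fx=3,fy=3,interpolation=cv2.INTER_CUBIC)[...,::-1])
E
```

```text
t: 21.13
ee_pos: [0.4716, 0.1799, 0.0945]
ee_rot: [-0.705, -0.036, 0.707, -0.037]
force: [0.2, 0.4, -0.1]
width: 0.0513
t: 21.8
ee_pos: [0.4731, 0.1798, 0.0965]
ee_rot: [0.707, 0.036, -0.706, 0.037]
force: [-0.3, -3.3, 6.9]
width: 0.0168
```

View pics/r_sidec.png

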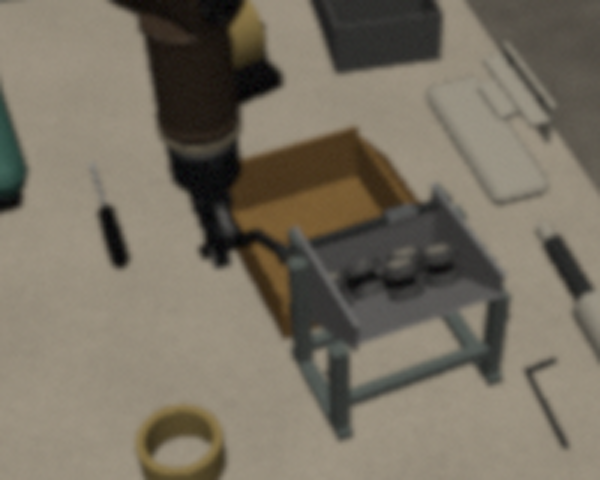

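The grip is held (width 17 mm). I'll lift it along the 100 mm arc.

```bash
python3 -m jog '[[-0.8,-0.01,0.1,0.18,0],[-0.8,-0.02,0.22,0.44,0],[-0.8,-0.03,0.32,0.7,0],[-0.8,-0.04,0.4,0.96,0],[-0.8,-0.05,0.46,1.24,0],[-0.8,-0.05,0.5,1.51,0],[-0.8,-0.06,0.53,1.79,0],[-0.8,-0.06,0.53,2.0,0]]' 40; python3 -m jog '[[-0.8,0,-0.01,0.28,0],[-0.8,0,-0.04,0.56,0],[-0.8,0.01,-0.09,0.83,0],[-0.8,0.02,-0.15,1.1,0],[-0.8,0.03,-0.24,1.37,0],[-0.8,0.04,-0.34,1.63,0],[-0.8,0.05,-0.47,1.88,0],[-0.8,0.06,-0.53,2.0,0]]' 40;  python3 - <<'E'
from h import *
snap("s")
for n,(a,b,c,e) in dict(side=(80,240,200,400),top=(120,320,170,430)).items():
    p=load("s",n)[0][a:b,c:e]; cv2.imwrite(f"pics/s_{n}c.png",cv2.resize(p,None,fx=3,fy=3,interpolation=cv2.INTER_CUBIC)[...,::-1])
E
```

```text
t: 22.57
ee_pos: [0.4715, 0.1931, 0.1461]
ee_rot: [0.707, 0.036, -0.706, 0.036]
force: [4.3, -1.8, -7.2]
width: 0.0164
t: 23.23
ee_pos: [0.4726, 0.1837, 0.1971]
ee_rot: [0.707, 0.039, -0.705, 0.036]
force: [0.9, 9.9, -4.2]
width: 0.0167
```

View pics/s_sidec.png

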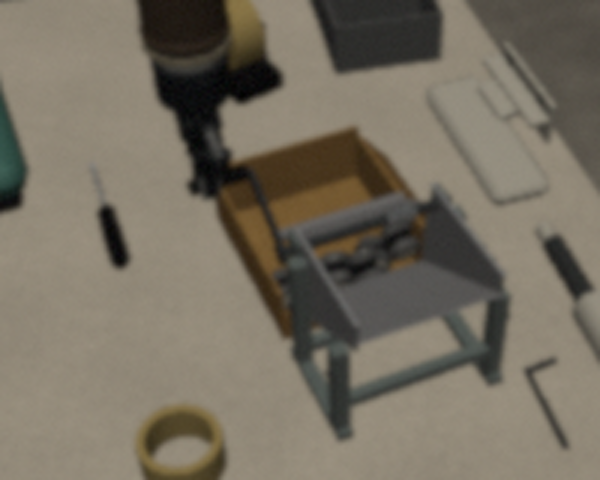

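View pics/s_topc.png

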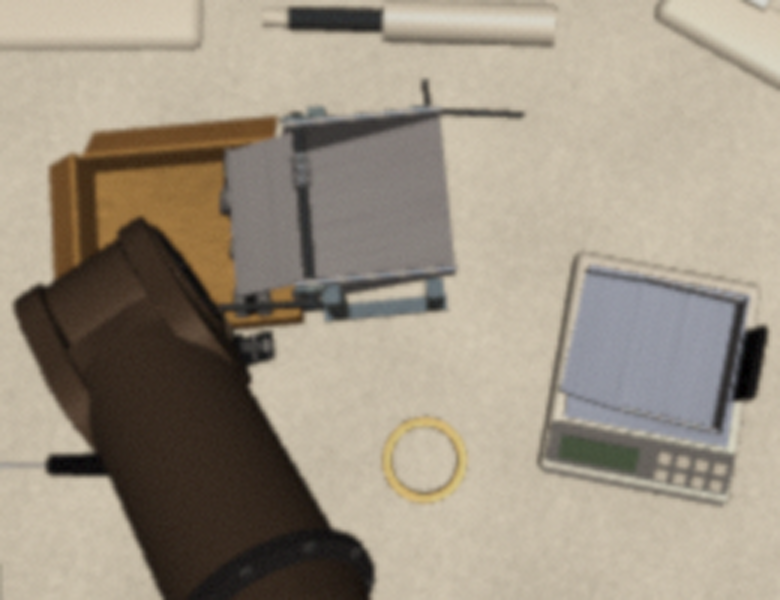

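The gate is up and the chute floor looks clear; the casters are going under the flap into the carton. I'll hold, settle and look again.

```bash
python3 -m jog '[[-0.8,0,0.04,0,0],[-0.8,0,0.08,0,0],[-0.8,0,0.1,0,0],[-0.8,0,0.1,0,0],[-0.8,0,0.1,0,0],[-0.8,0,0.1,0,0],[-0.8,0,0.1,0,0],[-0.8,0,0.1,0,0]]' 40;  python3 - <<'E'
from h import *
np.set_printoptions(suppress=True,precision=4)
snap("u")
for n,(a,b,c,e) in dict(side=(100,230,230,400),top=(120,300,170,400)).items():
    p=load("u",n)[0][a:b,c:e]; p=cv2.convertScaleAbs(p,alpha=1.5,beta=15); cv2.imwrite(f"pics/u_{n}c.png",cv2.resize(p,None,fx=3.4,fy=3.4,interpolation=cv2.INTER_CUBIC)[...,::-1])
O=np.array([.6357,.0555]);a=np.radians(6);xc=np.array([np.cos(a),np.sin(a)]);yc=np.array([-np.sin(a),np.cos(a)])
p,d,K,T,W=load("u","top");X=(W[...,:2]-O)@xc;Y=(W[...,:2]-O)@yc
m=(abs(X)<.06)&(Y>.06)&(Y<.14)&(W[...,2]>.15)&(W[...,2]<.3)
c=np.polyfit(Y[m],W[m][:,2],1);print("flap",m.sum(),Y[m].min(),Y[m].max(),"open deg",90+np.degrees(np.arctan(c[0])) if c[0]<0 else np.degrees(np.arctan(c[0])))
m=(abs(X)<.07)&(Y>-.085)&(Y<.05);r=W[m][:,2]-(.161-(Y[m]+.09)*.6249);print("chute floor residual pct",np.nanpercentile(r,[1,50,90,99,100]))
E
```

```text
t: 24.0
ee_pos: [0.4725, 0.1843, 0.196]
ee_rot: [0.707, 0.038, -0.706, 0.036]
force: [3.4, 5.1, -4.3]
width: 0.0165
flap 227 0.06005506855226044 0.08296671232902694 open deg 50.00245757230266
chute floor residual pct [-0.114   0.0016  0.0047  0.0917  0.1016]
```

View pics/u_sidec.png

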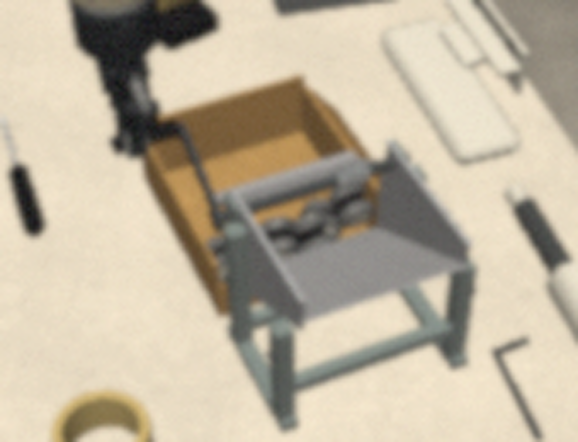

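View pics/u_topc.png

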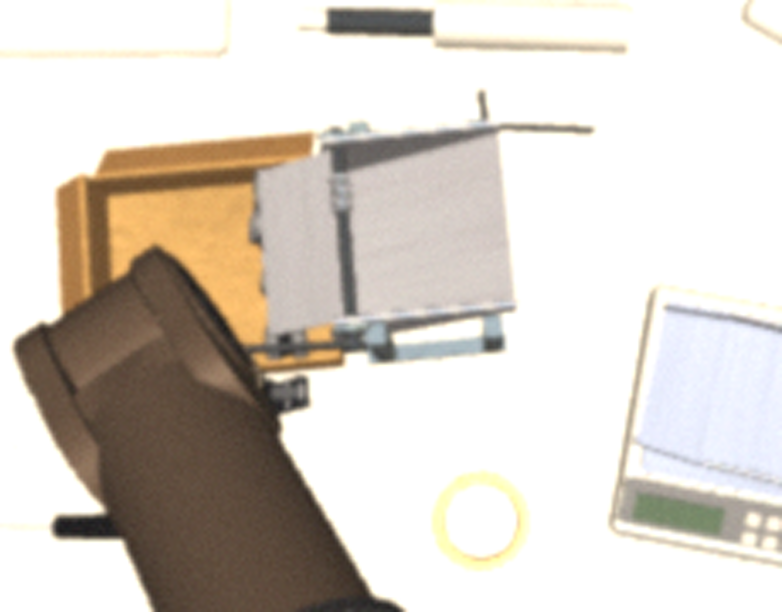

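Run:
```python
from h import *
np.set_printoptions(suppress=True,precision=3)
O=np.array([.6357,.0555]);a=np.radians(6);xc=np.array([np.cos(a),np.sin(a)]);yc=np.array([-np.sin(a),np.cos(a)])
for n in("top","side"):
    p,d,K,T,W=load("u",n);X=(W[...,:2]-O)@xc;Y=(W[...,:2]-O)@yc
    m=(abs(X)<.07)&(Y>.05)&(Y<.17)&(W[...,2]>.085)&(W[...,2]<.2)
    q=np.c_[Y[m],W[m][:,2]]
    print(n,"flap",len(q),q.min(0),q.max(0)); 
    for y in np.arange(.06,.16,.01):
        s=q[abs(q[:,0]-y)<.005]; print(round(y,2),len(s),np.percentile(s[:,1],[10,50,90]) if len(s) else "")
    if n=="side":
        for r in range(155,178,3): print(r,[tuple(np.round([X[r,c],Y[r,c],W[r,c,2]],3)) for c in range(300,350,6)])
    m=(p.max(-1)<70)&(W[...,2]>.15)&(W[...,2]<.26)&(X<-.085)&(X>-.135)&(Y>.03)&(Y<.19)
    if m.sum(): print("lever",m.sum(),np.polyfit(Y[m],W[m][:,2],1),W[m].mean(0))
```

```text
top flap 1150 [0.05  0.112] [0.136 0.178]
0.06 134 [0.162 0.171 0.175]
0.07 138 [0.154 0.158 0.162]
0.08 133 [0.147 0.15  0.154]
0.09 136 [0.139 0.144 0.147]
0.1 129 [0.132 0.136 0.14 ]
0.11 127 [0.125 0.128 0.132]
0.12 127 [0.118 0.122 0.125]
0.13 142 [0.115 0.118 0.122]
0.14 6 [0.117 0.118 0.12 ]
0.15 0 
lever 91 [0.428 0.15 ] [0.528 0.126 0.185]
side flap 247 [0.05  0.112] [0.135 0.177]
0.06 12 [0.168 0.169 0.173]
0.07 1 [0.152 0.152 0.152]
0.08 17 [0.144 0.148 0.15 ]
0.09 18 [0.137 0.141 0.143]
0.1 24 [0.13  0.132 0.135]
0.11 23 [0.123 0.126 0.129]
0.12 26 [0.116 0.117 0.121]
0.13 74 [0.114 0.118 0.121]
0.14 1 [0.116 0.116 0.116]
0.15 0 
155 [(np.float64(-0.049), np.float64(0.131), np.float64(0.116)), (np.float64(-0.03), np.float64(0.122), np.float64(0.117)), (np.float64(-0.021), np.float64(0.09), np.float64(0.14)), (np.float64(-0.017), np.float64(0.05), np.float64(0.173)), (np.float64(0.003), np.float64(0.047), np.float64(0.168)), (np.float64(0.022), np.float64(0.043), np.float64(0.163)), (np.float64(0.089), np.float64(0.128), np.float64(0.064)), (np.float64(0.082), np.float64(0
[... 3186 characters left out ...]
(np.float64(0.052), np.float64(0.01), np.float64(0.097)), (np.float64(0.066), np.float64(-0.006), np.float64(0.106))]
176 [(np.float64(-0.092), np.float64(0.024), np.float64(0.133)), (np.float64(-0.081), np.float64(0.001), np.float64(0.15)), (np.float64(-0.079), np.float64(-0.044), np.float64(0.192)), (np.float64(-0.016), np.float64(0.056), np.float64(0.069)), (np.float64(-0.0), np.float64(0.04), np.float64(0.078)), (np.float64(0.012), np.float64(0.019), np.float64(0.092)), (np.float64(0.026), np.float64(0.002), np.float64(0.102)), (np.float64(0.039), np.float64(-0.016), np.float64(0.113)), (np.float64(0.05), np.float64(-0.034), np.float64(0.126))]
lever 165 [0.425 0.151] [0.523 0.138 0.19 ]
```

The gate stands at about 53–54° (flap slope 54.2°, lever slope 53.2°), because the grip rolled about 10 mm down between the pads during the lift. I'll grip harder and raise it the few degrees to 58–60°.

```bash
python3 -m jog '[[-0.8,0,0,0,0],[-0.8,0,0,0,0],[-0.8,0,-0.02,0.06,0],[-0.8,0,-0.05,0.13,0],[-0.8,0,-0.08,0.2,0],[-0.8,0.01,-0.11,0.27,0],[-0.8,0.01,-0.14,0.33,0],[-0.8,0.01,-0.14,0.33,0]]' 110;  cat > ang.py <<'E'
import sys
from h import *
np.set_printoptions(suppress=True,precision=3)
t=sys.argv[1]; snap(t)
O=np.array([.6357,.0555]);a=np.radians(6);xc=np.array([np.cos(a),np.sin(a)]);yc=np.array([-np.sin(a),np.cos(a)])
for n in("top","side"):
    p,d,K,T,W=load(t,n);X=(W[...,:2]-O)@xc;Y=(W[...,:2]-O)@yc
    if n=="top":
        m=(abs(X)<.065)&(Y>.068)&(Y<.125)&(W[...,2]>.10)&(W[...,2]<.18)
        print("flap open",90+np.degrees(np.arctan(np.polyfit(Y[m],W[m][:,2],1)[0])))
    m=(p.max(-1)<70)&(W[...,2]>.15)&(W[...,2]<.26)&(X<-.085)&(X>-.135)&(Y>.03)&(Y<.19)
    print(n,"lever open",30+np.degrees(np.arctan(np.polyfit(Y[m],W[m][:,2],1)[0])))
E
python3 ang.py v
```

```text
t: 24.77
ee_pos: [0.4728, 0.1804, 0.2048]
ee_rot: [0.707, 0.037, -0.706, 0.036]
force: [0.4, 4.1, 2.8]
width: 0.0143
flap open 59.0105965892098
top lever open 60.80874658964778
side lever open 58.26578311538758
```

```bash
python3 -m jog '[[-0.8,0,0,0,0],[-0.8,0,0,0,0],[-0.8,0,0,0,0],[-0.8,0,0,0,0],[-0.8,0,0,0,0],[-0.8,0,0,0,0],[-0.8,0,0,0,0],[-0.8,0,0,0,0]]' 80;python3 -m jog '[[-0.8,0,0,0,0],[-0.8,0,0,0,0],[-0.8,0,0,0,0],[-0.8,0,0,0,0],[-0.8,0,0,0,0],[-0.8,0,0,0,0],[-0.8,0,0,0,0],[-0.8,0,0,0,0]]' 80; python3 ang.py w
python3 - <<'E'
from h import *
for n,(a,b,c,e) in dict(side=(100,230,230,400),top=(120,300,170,400)).items():
    p=load("w",n)[0][a:b,c:e]; p=cv2.convertScaleAbs(p,alpha=1.6,beta=20); cv2.imwrite(f"pics/w_{n}c.png",cv2.resize(p,None,fx=3.4,fy=3.4,interpolation=cv2.INTER_CUBIC)[...,::-1])
E
```

```text
t: 25.53
ee_pos: [0.4728, 0.1804, 0.2047]
ee_rot: [0.707, 0.037, -0.706, 0.036]
force: [0.1, 6.0, 3.6]
width: 0.0144
t: 26.2
ee_pos: [0.4728, 0.1804, 0.2047]
ee_rot: [0.707, 0.037, -0.706, 0.036]
force: [0.2, 5.0, 3.8]
width: 0.0138
flap open 58.8658025323826
top lever open 59.31549800567024
side lever open 58.364306149235865
```

View pics/w_sidec.png

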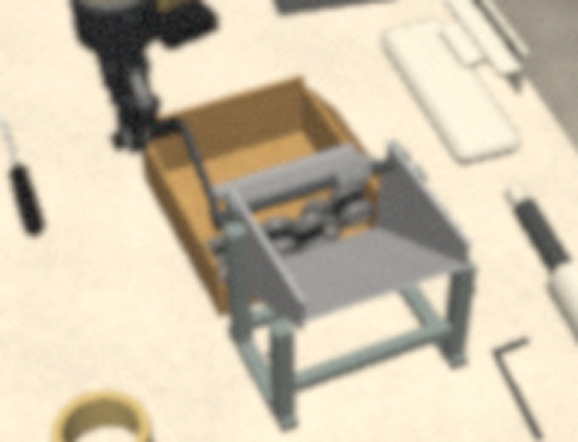

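View pics/w_topc.png

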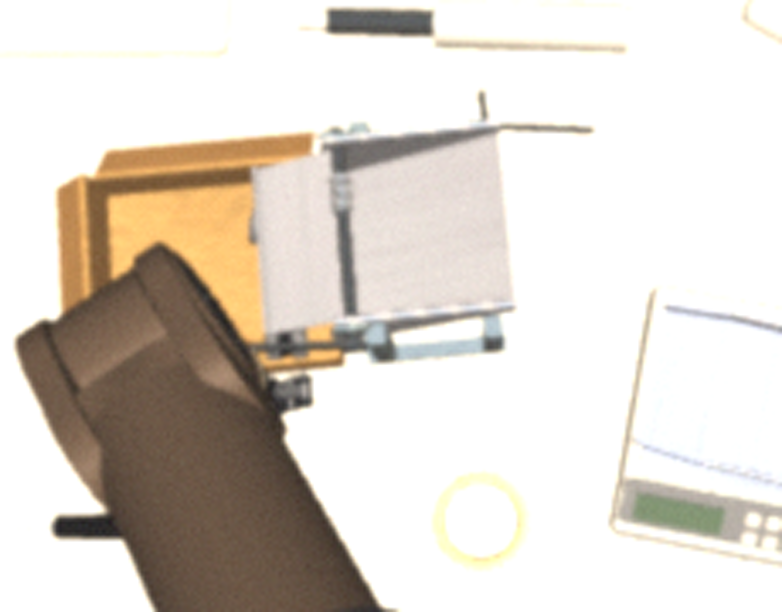

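```bash
for i in 1 2 3; do python3 -m jog '[[-0.8,0,0,0,0],[-0.8,0,0,0,0],[-0.8,0,0,0,0],[-0.8,0,0,0,0],[-0.8,0,0,0,0],[-0.8,0,0,0,0],[-0.8,0,0,0,0],[-0.8,0,0,0,0]]' 80 | egrep "t:|force|width"; done; python3 ang.py x
python3 - <<'E'
from h import *
np.set_printoptions(suppress=True,precision=3)
O=np.array([.6357,.0555]);a=np.radians(6);xc=np.array([np.cos(a),np.sin(a)]);yc=np.array([-np.sin(a),np.cos(a)])
p,d,K,T,W=load("x","side")
c=cv2.convertScaleAbs(p[130:200,275:365],alpha=1.8,beta=30); cv2.imwrite("pics/x_c.png",cv2.resize(c,None,fx=8,fy=8,interpolation=cv2.INTER_CUBIC)[...,::-1])
p,d,K,T,W=load("a","top");X=(W[...,:2]-O)@xc;Y=(W[...,:2]-O)@yc
m=(W[...,2]>.06)&(W[...,2]<.1)&(abs(X)<.13)&(Y>.2)&(Y<.35); print("carton far",np.percentile(Y[m],[1,50,99]),X[m].min(),X[m].max())
p,d,K,T,W=load("x","side")
hand=[(155,315),(160,325)]
c=cv2.convertScaleAbs(p[120:175,235:285],alpha=1.6,beta=20); cv2.imwrite("pics/x_h.png",cv2.resize(c,None,fx=10,fy=10,interpolation=cv2.INTER_CUBIC)[...,::-1])
E
```

```text
t: 26.97
ee_rot: [0.707, 0.037, -0.706, 0.036]
force: [1.4, 4.7, 3.6]
width: 0.0139
t: 27.63
ee_rot: [0.707, 0.037, -0.706, 0.036]
force: [0.3, 6.0, 2.9]
width: 0.0138
t: 28.3
ee_rot: [0.707, 0.037, -0.706, 0.036]
force: [-0.3, 5.0, 2.8]
width: 0.0142
flap open 59.05536902237707
top lever open 59.619871909686964
side lever open 58.34749517129905
carton far [0.204 0.305 0.331] -0.10043023989855189 0.11682590764480502
```

View pics/x_c.png

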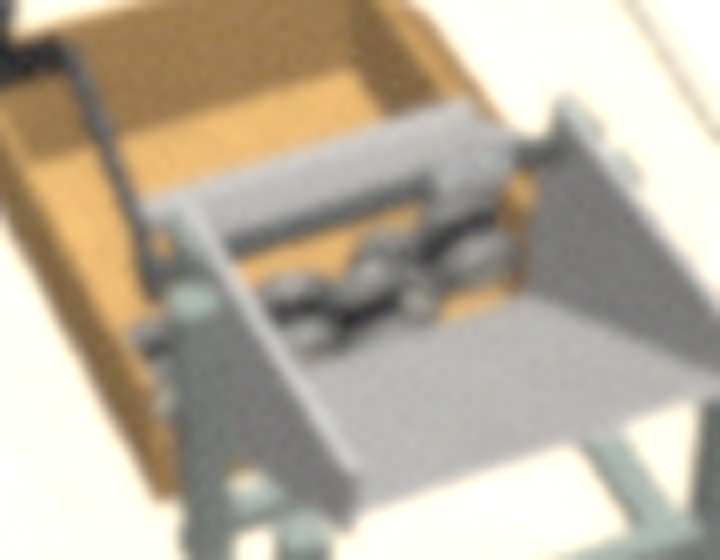

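View pics/x_h.png

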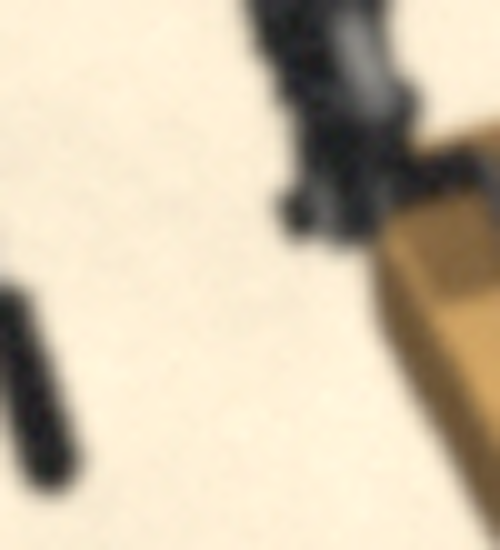

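The hold is steady: 3.5 s at 59° with constant width. I still need to identify the grey blobs left of the near leg at side pixels (294,172)/(295,180), in case one is a caster outside the carton.

Run:
```python
from h import *
np.set_printoptions(suppress=True,precision=3)
O=np.array([.6357,.0555]);a=np.radians(6);xc=np.array([np.cos(a),np.sin(a)]);yc=np.array([-np.sin(a),np.cos(a)])
out=[]
for t in("r","x"):
    p,d,K,T,W=load(t,"side");X=(W[...,:2]-O)@xc;Y=(W[...,:2]-O)@yc
    for v,u in((172,294),(176,294),(180,295),(183,297),(172,298),(165,312),(171,313),(162,322),(167,327),(160,335),(168,309)): print(t,u,v,p[v,u],np.array([X[v,u],Y[v,u],W[v,u,2]]))
    c=cv2.convertScaleAbs(p[140:200,275:350],alpha=1.8,beta=30); out.append(cv2.resize(c,None,fx=5.2,fy=5.2,interpolation=cv2.INTER_CUBIC))
cv2.imwrite("pics/x_cmp.png",np.hstack(out)[...,::-1])
```

```text
r 294 172 [112  87  47] [-0.063  0.168  0.004]
r 294 176 [117  90  50] [-0.071  0.146  0.007]
r 295 180 [99 76 43] [-0.075  0.129  0.005]
r 297 183 [48 44 36] [-0.104  0.024  0.105]
r 298 172 [51 53 49] [-0.099  0.023  0.155]
r 312 165 [68 67 65] [-0.038  0.053  0.134]
r 313 171 [66 64 60] [-0.044  0.03   0.13 ]
r 322 162 [69 68 67] [-0.002  0.053  0.133]
r 327 167 [64 61 60] [0.017 0.053 0.101]
r 335 160 [70 67 65] [0.045 0.051 0.124]
r 309 168 [70 70 68] [-0.049  0.052  0.126]
x 294 172 [44 43 42] [-0.074  0.134  0.041]
x 294 176 [70 63 57] [-0.081  0.118  0.039]
x 295 180 [75 69 61] [-0.081  0.11   0.026]
x 297 183 [45 41 35] [-0.104  0.026  0.103]
x 298 172 [47 49 46] [-0.097  0.028  0.15 ]
x 312 165 [75 73 68] [-0.007  0.127  0.054]
x 313 171 [73 72 70] [-0.011  0.108  0.043]
x 322 162 [61 60 57] [0.028 0.118 0.062]
x 327 167 [71 68 62] [0.046 0.114 0.034]
x 335 160 [68 67 64] [0.074 0.106 0.065]
x 309 168 [37 36 36] [-0.018  0.13   0.041]
```

View pics/x_cmp.png

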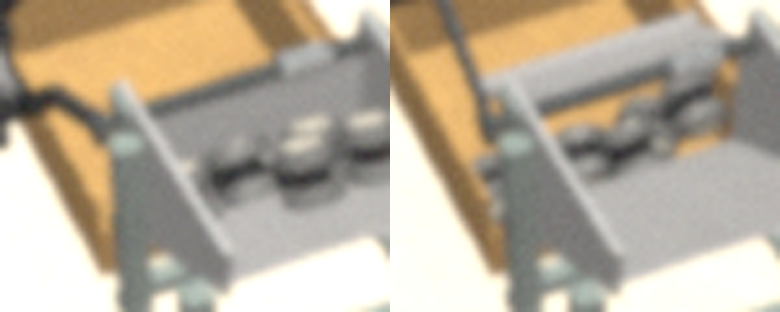

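Run:
```python
from h import *
O=np.array([.6357,.0555]);a=np.radians(6);xc=np.array([np.cos(a),np.sin(a)]);yc=np.array([-np.sin(a),np.cos(a)])
M=np.zeros((60,90,3),np.uint8)+255
for t,n in(("x","side"),("w","side"),("x","top"),("u","top")):
    p,d,K,T,W=load(t,n);X=(W[...,:2]-O)@xc;Y=(W[...,:2]-O)@yc;Z=W[...,2]
    m=(abs(X)<.094)&(Y>.082)&(Y<.30)&(Z>.014)&(Z<.095)&((p.max(-1).astype(int)-p.min(-1))<22)
    print(t,n,m.sum())
    for x,y,z in zip(X[m],Y[m],Z[m]): print("",end="")
    H=np.zeros((14,12))
    for x,y,z in zip(X[m],Y[m],Z[m]):
        i=int((x+.1)/.015);j=int((y-.08)/.015)
        if j<12: H[i,j]=max(H[i,j],z*1000)
    print(H[:, :9].astype(int))
```

```text
x side 377
[[ 0  0  0  0  0  0  0  0  0]
 [ 0 42 49 46 43  0  0  0  0]
 [ 0  0  0 43 41  0  0  0  0]
 [ 0  0  0  0  0  0  0  0  0]
 [ 0  0  0  0  0  0  0  0  0]
 [ 0 46 48 51 44  0  0  0  0]
 [47 71 64 55  0  0  0  0  0]
 [57 74  0 54  0  0  0  0  0]
 [62 75 62 45 38  0  0  0  0]
 [51 68 44 42 46  0  0  0  0]
 [ 0 62 69 66 45  0  0  0  0]
 [ 0 64 73 71  0  0  0  0  0]
 [ 0 61 61 68  0  0  0  0  0]
 [ 0  0  0  0  0  0  0  0  0]]
w side 383
[[ 0  0  0  0  0  0  0  0  0]
 [ 0 41 43 46 43  0  0  0  0]
 [ 0  0  0 44 39  0  0  0  0]
 [ 0  0  0  0  0  0  0  0  0]
 [ 0  0  0 45  0  0  0  0  0]
 [ 0 45 48 53  0  0  0  0  0]
 [51 66 64 56  0  0  0  0  0]
 [59 75 55  0  0  0  0  0  0]
 [59 75  0  0 38  0  0  0  0]
 [52 67 44 41 46  0  0  0  0]
 [ 0 57 59 65 53  0  0  0  0]
 [ 0 65 72 69  0  0  0  0  0]
 [ 0 60 59 68  0  0  0  0  0]
 [ 0  0  0  0  0  0  0  0  0]]
x top 59
[[ 0  0 38 34 39  0  0  0  0]
 [ 0  0 49 47 46  0  0  0  0]
 [ 0  0 45 44 46  0  0  0  0]
 [ 0  0  0  0  0  0  0  0  0]
 [ 0  0  0  0  0  0  0  0  0]
 [ 0  0  0  0  0  0  0  0  0]
 [ 0  0  0  0  0  0  0  0  0]
 [ 0  0  0  0  0  0  0  0  0]
 [ 0  0  0  0 34 37  0  0  0]
 [ 0  0  0  0 45  0  0  0  0]
 [ 0  0  0  0  0  0  0  0  0]
 [ 0  0  0  0  0  0  0  0  0]
 [ 0  0  0  0  0  0  0  0  0]
 [ 0  0  0  0  0  0  0  0  0]]
u top 78
[[ 0  0 41 41 36  0  0  0  0]
 [ 0  0 47 44 48  0  0  0  0]
 [ 0  0 49 45 45  0  0  0  0]
 [ 0  0  0  0  0  0  0  0  0]
 [ 0  0  0  0  0  0  0  0  0]
 [ 0  0  0  0  0  0  0  0  0]
 [ 0  0  0  0  0  0  0  0  0]
 [ 0  0  0  0  0  0  0  0  0]
 [ 0  0  0  0 39 36  0  0  0]
 [ 0  0  0  0 51  0  0  0  0]
 [ 0  0  0  0 48  0  0  0  0]
 [ 0  0  0  0 60  0  0  0  0]
 [ 0  0  0  0 61  0  0  0  0]
 [ 0  0  0  0  0  0  0  0  0]]
```

View pics/x_side.png

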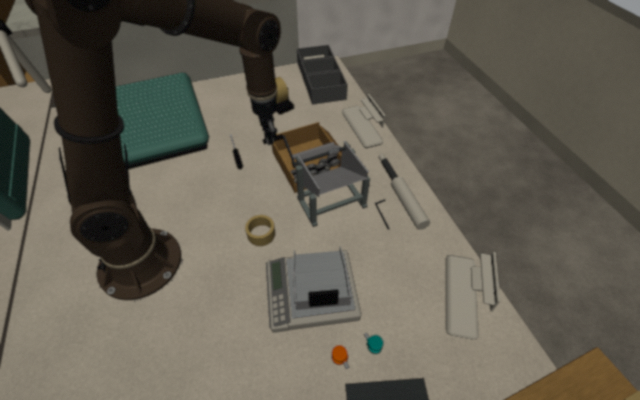

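View pics/x_top.png

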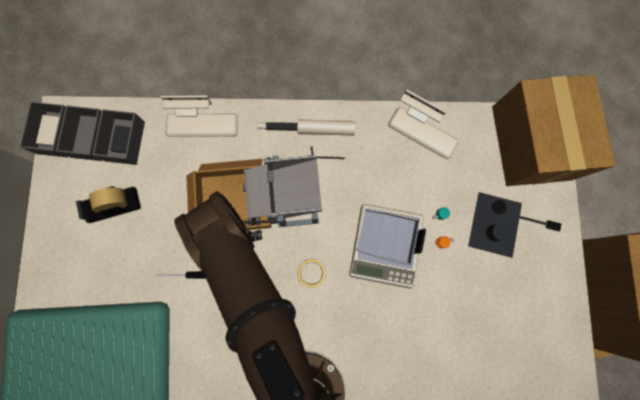

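Run:
```python
from h import *
O=np.array([.6357,.0555]);a=np.radians(6);xc=np.array([np.cos(a),np.sin(a)]);yc=np.array([-np.sin(a),np.cos(a)])
for n in("top","side"):
    p,d,K,T,W=load("a",n);X=(W[...,:2]-O)@xc;Y=(W[...,:2]-O)@yc;Z=W[...,2]
    br=(p[...,0].astype(int)-p[...,2]>35)
    for lo,hi in((.04,.05),(.068,.08),(.08,.09)):
        m=br&(Z>lo)&(Z<hi)&(abs(X)<.14)&(Y>.03)&(Y<.4)
        print(n,lo,m.sum(),"X",np.round(np.percentile(X[m],[0,2,50,98,100]),3),"Y",np.round(np.percentile(Y[m],[0,2,50,98,100]),3))
    m=br&(Z>-.01)&(Z<.012)&(abs(X)<.09)&(Y>.03)&(Y<.4); print("floor",m.sum(),np.round([X[m].min(),X[m].max(),Y[m].min(),Y[m].max()],3))
    m=br&(abs(X)<.07)&(Y>.25)&(Y<.4)&(Z>.07);print("far wall top Y",np.round(np.percentile(Y[m],[1,25,50,75,99]),3),np.round(np.percentile(Z[m],[1,50,99]),3))
```

```text
top 0.04 279 X [-0.101 -0.1    0.075  0.13   0.132] Y [0.08  0.082 0.277 0.345 0.346]
top 0.068 479 X [-0.101 -0.1    0.07   0.107  0.11 ] Y [0.078 0.089 0.26  0.324 0.326]
top 0.08 207 X [-0.1   -0.099  0.002  0.099  0.1  ] Y [0.106 0.119 0.307 0.315 0.316]
floor 3220 [-0.089  0.09   0.086  0.36 ]
far wall top Y [0.303 0.305 0.309 0.315 0.323] [0.07  0.082 0.09 ]
side 0.04 108 X [-0.1   -0.099  0.01   0.126  0.129] Y [0.073 0.076 0.301 0.306 0.307]
side 0.068 255 X [-0.101 -0.1   -0.005  0.105  0.106] Y [0.074 0.08  0.286 0.305 0.312]
side 0.08 96 X [-0.099 -0.095  0.     0.089  0.091] Y [0.13  0.296 0.302 0.307 0.309]
floor 672 [-0.078  0.09   0.12   0.308]
far wall top Y [0.295 0.3   0.302 0.303 0.307] [0.07  0.08  0.088]
```

The carton spans chute y ≈ 0.077–0.307, so the whole caster pile (y ≥ 0.085, tops ≤ 75 mm) is inside it. The gate is steady at about 59°, the pan is on the plate and the bystanders haven't moved. Handing in.

```bash
python3 -c "
from workcell import manip
s=manip.read_state();print(s['t'],s['force'],s['width']);print(manip.sign_off())"
```

```text
28.4 [0.98635488 5.24410891 2.74336981] 0.013941739612320807
the job is handed in; nothing more can be done
None
```

I handed the job in at t ≈ 28.4 s with the robot still holding the gate open at about 59°. `sign_off` gives no verdict, so what follows is what I measured.

**What I did:**
- I gripped the pan by the side edges of its handle and carried it level to the chute. Loosening the grip let it pivot nose-down over the chute's upper edge, and all five casters slid behind the shut gate.
- I drew the pan back out, levelled it spout-first on the scale's plate and let go.
- I lifted the gate by its lever.

**Last checks:**
- **Pan:** it is level, within about 1 mm of where it started (my two fits) and not touched. Its origin is a few mm from the plate's centre.
- **Gate:** the flap and lever fits gave 58–60°, and the gate held steady for over 3 s.
- **Chute:** the floor I could see is clear. The part of the lip behind the near side wall was hidden.
- **Casters:** everything visible of the pile is inside the carton, with no part above 75 mm. None lies on the bench.
- **Bystanders:** the tape roll, hex key and screwdriver look unmoved in the pictures. I did not measure them or the other parts.

**What fell short or disagreed:**
- **First lift:** it stopped at about 54°, because the round grip rolled about 10 mm down between the pads. I gripped harder and raised it. It is now held near the fingertips: the width reads 14 mm on an 18 mm grip, and the vertical force reads slightly upward.
- **Caster count:** I could not count all five separately in the carton, because the flap hides part of the pile. I had counted all five in the chute before opening the gate.

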